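# Drift the bag press's bolt holes into line and fit the bolt

### The job

The bag press's loose plate has crept, so its bolt hole no longer lines up with the hole in the foot block below. Take the tapered drift from the stand, find the gap and work it down gently through both holes until its thick parallel part stands in both and its collar is all but down on the plate, wedging them into line; then put it back in the stand and fit the bolt in its place with its collar flat on the plate. Shift the plate with the drift only, not with the gripper, never force either tool (stay under about 25 N), and leave everything else where it stands.

Things in the scene. Friction and masses are not known exactly. Their poses are not given: they have to be found in the camera images.
- press: Bag press fixed to the bench: base 230 x 110 mm, 55 mm high (x -50 to 180, y -55 to 55 mm), with a foot block clamped immovably in a channel at its near end. Origin on the bench below bolt_spot; x level, towards the upright jaws, z up. Two rails (tops 69 mm above the bench) from x = 32 mm on; the plate's jaw (top 144 mm) stands at about x = 129, the backplate (165 mm) at x = 173.
- bolt_spot (a point): Nominal bolt place, 55 mm above the bench (base top). The holes, 17 mm and through, are not measured: the foot block's is at x = 0, anywhere from y = -7.5 to 7.5 mm (press axes); over it, 1 mm gap, the loose plate, 70 mm wide, 10 mm thick (top 66 mm above the bench), its hole at x = 2.5 to 4.5, y = -1 to 1 mm. The plate shifts level either way under some 4.5 N, does not turn, stays where left.
- stand: Steel stand fixed to the bench: level plate 60 x 150 mm, top 80 mm above the bench, on two end legs, with two 18 mm through sockets at y = +45 and -45 mm. Origin on the bench under its centre, y along the row of sockets, z up. The drift hangs by its collar in one socket, the bolt in the other; which is which varies; both stand square to it within 7 degrees.
- socket_a (a point): Centre of the socket at y = +45 mm of the stand, on the top face, 80 mm above the bench.
- socket_b (a point): Centre of the socket at y = -45 mm of the stand, on the top face, 80 mm above the bench.
- drift: Tapered steel drift, 0.13 to 0.21 kg, the tall slim tool in the stand. Origin on its axis at the collar's underside, z up along the axis. Below: parallel shank 15.6 mm in diameter down to 22 mm, then a taper to a 5 mm diameter tip at 60 mm. Above: collar 28 mm in diameter, 4 mm thick, then a handle 20 mm square (sides along x and y) up to 60 mm.
- bolt: Plain unthreaded steel locking bolt, 0.12 kg, the squat tool in the stand. Origin on its axis at the collar's underside, z up along the axis. Below: shank 15.4 mm in diameter, 32 mm long, the last 1.5 mm chamfered to 12.4 mm. Above: collar 36 mm in diameter, 4 mm thick, then a head 26 mm square (sides along x and y) up to 34 mm.
- cup_a: Black centrifuge cup, 72 mm wide, 95 mm tall, loose bystander; origin under its centre.
- cup_b: Second black centrifuge cup, the same size, loose bystander; origin under its centre.
- weight: Steel balance weight with a small knob, 38 mm wide, 54 mm tall, loose bystander; origin under its centre.
- jar: White jar, 56 mm wide, 70 mm tall, loose bystander; origin under its centre.
Things that resemble listed ones, but are neither listed nor needed, are in the scene too. What is shaped like the stand but purple or turquoise is not meant.

How it is judged:
On the way:
1. the drift stands upright in both holes with its collar within 5 mm of the plate (z of drift in the frame of bolt_spot below 0.016 m and horizontal distance between drift and bolt_spot below 0.012 m and angle between the z axis of drift and the z axis of press, either way round below 0.12 rad), for 0.1 s.
At the end, for the whole second after the job is handed in: The bolt stands upright (0.08 rad) and released through both holes, its collar flat on the plate (11 mm above the base) within 2 mm, its axis within 10 mm of bolt_spot; the drift hangs upright, released, in either socket of the stand, collar within 4 mm of its top; both at rest (((horizontal distance between drift and socket_a below 0.006 m and z of drift in the frame of socket_a between -0.004 and 0.004 m) or (horizontal distance between drift and socket_b below 0.006 m and z of drift in the frame of socket_b between -0.004 and 0.004 m)) and angle between the z axis of drift and the z axis of stand, either way round below 0.12 rad and z of bolt in the frame of bolt_spot between 0.009 and 0.013 m and horizontal distance between bolt and bolt_spot below 0.01 m and angle between the z axis of bolt and the z axis of press, either way round below 0.08 rad and linear speed of each of bolt, drift below 0.01 m/s); the robot touches nothing.
It fails at once if the drift is pressed on the press with more than 30 N (contact force between drift and press above 30 N).
It fails at once if the bolt is pressed on the press with more than 30 N (contact force between bolt and press above 30 N).
It fails at once if the gripper or arm pushes the press (more than 4 N) (contact force between any of the fingers, the arm and press above 4 N).
It fails at once if a bystander is moved more than 25 mm (distance of any of cup_a, cup_b, weight, jar from where it was at the start of the episode above 0.025 m).
It fails at once if a bystander is tipped over (angle between any of cup_a, cup_b, weight, jar's own z axis and vertical above 0.4 rad).
It also fails if it takes over 72 s, if anything falls off the work surface, if the arm or the gripper's body presses on something with over 40 N, if the wrist force passes 120 N, or if a joint passes its speed limit or range.

### The arm

A 6-joint arm with a two-finger parallel gripper is mounted at the origin on the work surface. World frame = base frame: x ahead of the robot, y to its left, z up, the work surface at z = 0. Lengths are in m, angles in rad, forces in N, time in s.
With the tool pointing down it reaches from about 0.25 to 0.725 m from the base axis. Payload 4 kg.
Tool frame: the origin (TCP) lies on the centre line of the jaws, within the pads' length; the fingertips stand 17 mm ahead of it and the grasp point (between the pads) lies 2 mm behind it; z points along the fingers, x is the direction in which the jaws open and shut, and the axes are right-handed (so a half turn about z gives the same grasp; the last joint's range is limited). The gripper opens to 85 mm and grips with 20 to 120 N. Pads are 22 mm wide; open, the fingers measure 114 mm over their backs; the gripper's body (76 mm by 85 mm) begins 54 mm behind the grasp point. The pads swing forward as they close: fully open they stand 13 mm farther back than shut.
Start: joints at [-1.258, 0.241, 0.005, 1.335, 0, 1.571], TCP at [0.154, -0.476, 0.248] pointing down, gripper open.
Joint ranges: [-2.72, 2.72], [-1.05, 1.87], [-1.09, 1.28], [-1.99, 2.15], [-1.42, 1.44], [-3.14, 3.14]. Speed limits (rad/s): [2.79, 2.79, 3.14, 3.14, 3.14, 3.14].

### API

Orientations are given as a unit quaternion [x, y, z, w].
In Python, from workcell import bot gives the robot as it stands.
- The arm moves only by the tool jog_arm, never from a script. Its arguments are lists of equal length, an entry for each row: "jaw": the closure, from 0 (fully open) to 1 (shut); "linear": the shift along the tool's x, y, z in m, a list of three; "delta_rot": the turn, a rotation vector about the tool's x, y, z in degrees, a list of three. A call has exactly 8 rows; each row is the pose to reach, as a shift and turn from the pose commanded when the call began, along the tool's axes at that moment; what a row does not reach only later rows make up. A row lasts 1/12 s, in which the tool goes at most 41.7 mm and 7.16 degrees, less where a joint would pass 70% of its speed; a pose out of reach is approached as far as the arm can. A call with a gripper value outside its range is refused whole. The fingers move at their own pace and stop on an object; the grip force is fixed at half the most. Time passes only in rows, so rows that repeat a pose let the fingers close, or fill a call up. It gives the time, the measured TCP pose, the force and the opening at its end, in the units of the state.
- bot.get_obs(): the state, without advancing time (a new reading comes with each control period).
- bot.camera(name): name is "side" or "top" or "wrist"; returns (picture, depth): 384x512x3 uint8, red, green, blue; 384x512 float32, m along the optical axis (not along the pixel's ray), 0 where there is no reading.
- bot.calibration(name): a dict with "fovy" (degrees; the focal length in pixels is half the picture's height over the tangent of half this angle, whatever the lens; pixels are square), "cx", "cy" (the principal point, pixels), "origin" and "orientation" of the camera in the world. Camera axes: x right, y down, z forward; pixel columns grow to the right and rows downward; lengths in m; the calibration is good to about 2 mm. A picture is of the moment at which its call begins: read the wrist's pose just before it. calibration takes no time and is no camera call; for the wrist camera it gives the pose at the moment of the call.
- bot.job_done(): hands the job in, once; it reports no verdict.
The state is a dict: "clock": time; "joint_pos": joint angles; "joint_vel": joint speeds; "tau": joint torques, N m; "eef_pos": TCP position; "tool_rot": TCP orientation; "ft_force": force on the tool from outside, world axes, zero at the start; "ft_torque": the same for the moment, N m; "grip_width": finger opening in m.
Only numpy, scipy, OpenCV 4.12 (cv2) and the standard library are available. Lean on these libraries where they do the work, as an engineer would, in place of code of your own. Each camera call takes 0.05 s, during which the arm holds its last target.

## Working session

There is one attempt and no reset: what is moved stays moved. The work goes in short steps, Python scripts to look and compute and a tool call to move; the robot and the scene stay as the last step left them, time stands still between calls to the robot, and variables do not carry over. Pictures are saved under pics/ and viewed, and the job is handed in when it is done.

Besides the shell and the picture viewer there is one more tool, called after "Call:" as name(argument=value, ...), one argument or row to a line, values as JSON. jog_arm: Moves the arm, as the interface text tells. Its arguments: {"type":"object","properties":{"jaw":{"type":"array","items":{"type":"number"}},"linear":{"type":"array","items":{"type":"array","items":{"type":"number"}}},"delta_rot":{"type":"array","items":{"type":"array","items":{"type":"number"}}}},"required":["jaw","linear","delta_rot"]}

```bash
ls; mkdir -p pics
cat > h.py <<'E'
import numpy as np,cv2
from scipy.spatial.transform import Rotation as R
from workcell import bot
def cam(n):
    c=bot.calibration(n); p,d=bot.camera(n); return c,p,d
def K(c):
    f=192/np.tan(np.radians(c["fovy"])/2); return f,c["cx"],c["cy"]
def ray(c,u,v):
    f,cx,cy=K(c); d=np.array([(u-cx)/f,(v-cy)/f,1.0]); return np.array(c["origin"]),R.from_quat(c["orientation"]).as_matrix()@d
def onz(c,u,v,z):
    o,d=ray(c,u,v); return o+d*(z-o[2])/d[2]
def proj(c,P):
    f,cx,cy=K(c); q=R.from_quat(c["orientation"]).as_matrix().T@(np.array(P)-np.array(c["origin"])); return cx+f*q[0]/q[2],cy+f*q[1]/q[2]
def cloud(c,d):
    f,cx,cy=K(c); v,u=np.mgrid[0:d.shape[0],0:d.shape[1]]
    p=np.stack([(u-cx)/f*d,(v-cy)/f*d,d],-1); return p@R.from_quat(c["orientation"]).as_matrix().T+np.array(c["origin"])
E
python3 - <<'E'
from h import *
import pickle
print(bot.get_obs())
for n in ["top","side","wrist"]:
    c,p,d=cam(n); print(n,c); cv2.imwrite(f"pics/{n}0.png",p[:,:,::-1]); pickle.dump((c,p,d),open(f"{n}0.pkl","wb"))
E
```

```text
pics
{'clock': 0.0, 'joint_pos': array([-1.25801925e+00,  2.41400350e-01,  3.73349098e-03,  1.33519897e+00,
       -8.75788591e-06,  1.57082164e+00]), 'joint_vel': array([-4.94501015e-04,  1.23099763e-03,  7.92543487e-05, -7.04435959e-04,
        1.88254730e-03, -1.66814603e-03]), 'tau': array([ 1.49212665e-04, -3.72317934e+01,  2.52406955e+01,  1.69769931e-02,
       -2.83545211e-05,  4.06949141e-06]), 'eef_pos': array([ 0.15366648, -0.47517869,  0.24742276]), 'tool_rot': array([ 8.08602708e-01, -5.88354137e-01, -8.39293528e-04, -6.05237512e-04]), 'ft_force': array([-0.18722971,  0.42197479,  0.01992388]), 'ft_torque': array([-0.01052507, -0.01707341, -0.07315557]), 'grip_width': 0.08543120988626517}
top {'fovy': 42.61307302610544, 'cx': 260.7419943203281, 'cy': 184.36849706226116, 'origin': array([ 3.15410217e-01, -9.47102629e-04,  1.63339503e+00]), 'orientation': array([-0.70003223,  0.7109351 , -0.04536142,  0.04968401])}
side {'fovy': 53.98987112645716, 'cx': 253.83951029281073, 'cy': 192.49915975800153, 'origin': array([ 0.32195706, -0.82271826,  0.63512226]), 'orientation': array([ 0.87663074, -0.11908165,  0.04968414, -0.46354029])}
wrist {'fovy': 66.96478166976527, 'cx': 255.6557463015451, 'cy': 195.06244604451797, 'origin': array([ 0.22709581, -0.45099652,  0.37248906]), 'orientation': array([ 0.79924779, -0.58112242, -0.09105176,  0.1233259 ])}
```

View pics/top0.png

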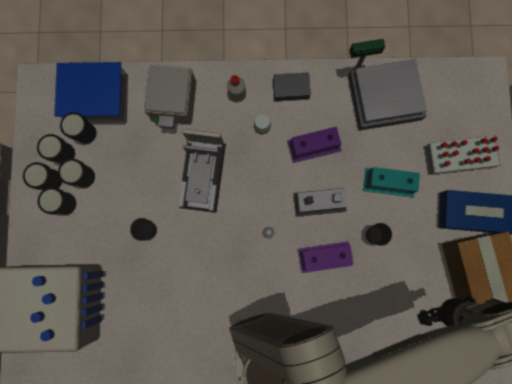

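View pics/side0.png

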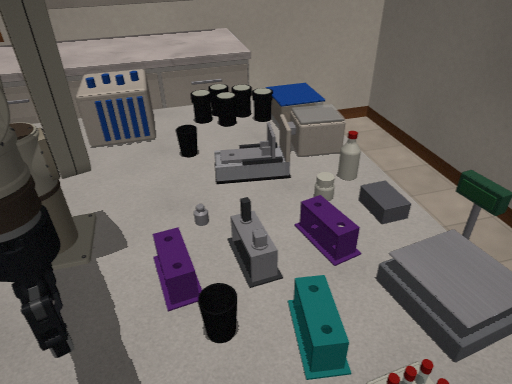

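View pics/wrist0.png

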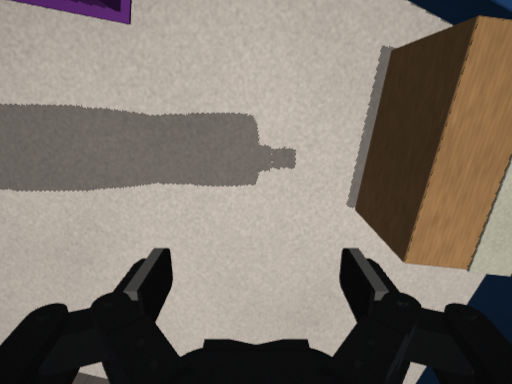

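Top view: the press is at about px (203,175). There are four stand-shaped objects: purple (315,144), purple (326,257), turquoise (392,181) and grey steel (320,200). The grey steel one fits the description and carries the tools. I'll confirm this in enlarged crops.

Run:
```python
from h import *
import pickle
c,p,d=pickle.load(open("top0.pkl","rb"))
a=cv2.resize(p[170:235,280:365,::-1],None,fx=6,fy=6,interpolation=cv2.INTER_CUBIC)
b=cv2.resize(p[125:220,165:235,::-1],None,fx=4,fy=4,interpolation=cv2.INTER_CUBIC)
h=max(a.shape[0],b.shape[0]);im=np.zeros((h,a.shape[1]+b.shape[1],3),np.uint8);im[:a.shape[0],:a.shape[1]]=a;im[:b.shape[0],a.shape[1]:]=b
cv2.imwrite("pics/crop1.png",im);print(im.shape)
c2,p2,d2=pickle.load(open("side0.pkl","rb"))
a=cv2.resize(p2[190:290,220:290,::-1],None,fx=5,fy=5,interpolation=cv2.INTER_CUBIC)
b=cv2.resize(p2[120:190,205:300,::-1],None,fx=3,fy=3,interpolation=cv2.INTER_CUBIC)
h=max(a.shape[0],b.shape[0]);im=np.zeros((h,a.shape[1]+b.shape[1],3),np.uint8);im[:a.shape[0],:a.shape[1]]=a;im[:b.shape[0],a.shape[1]:]=b
cv2.imwrite("pics/crop2.png",im)
P=cloud(c,d)
# stand top cluster
for name,(v0,v1,u0,u1),(z0,z1) in [("standtop",(180,222,290,352),(.070,.088)),("base",(140,215,175,228),(.048,.060)),("rails+plate",(140,215,175,228),(.060,.073))]:
    s=P[v0:v1,u0:u1].reshape(-1,3);m=(s[:,2]>z0)&(s[:,2]<z1);q=s[m];r=cv2.minAreaRect(q[:,:2].astype(np.float32)*1000);print(name,m.sum(),np.median(q[:,2]),r)
s=P[180:222,290:352].reshape(-1,3);print(np.histogram(s[:,2],bins=np.arange(-.01,.17,.01)))
s=P[140:215,175:228].reshape(-1,3);print(np.histogram(s[:,2],bins=np.arange(-.01,.19,.01)))
```

```text
(390, 790, 3)
standtop 754 0.08070140819115446 ((474.0647888183594, -185.84310913085938), (60.12582778930664, 151.37525939941406), 4.934195041656494)
base 613 0.0555397597032099 ((563.4803466796875, 203.32675170898438), (112.01274871826172, 219.5505828857422), 81.473876953125)
rails+plate 1234 0.06684436605907118 ((566.8826904296875, 201.89178466796875), (115.2458724975586, 211.64442443847656), 82.21174621582031)
(array([694, 912,  42,   7,   5,   5,   4,   8, 326, 441,   7,  12,  69,
         4,  23,  23,   0]), array([-0.01,  0.  ,  0.01,  0.02,  0.03,  0.04,  0.05,  0.06,  0.07,
        0.08,  0.09,  0.1 ,  0.11,  0.12,  0.13,  0.14,  0.15,  0.16]))
(array([ 539,  901,   78,   47,   42,   81,  579, 1017,  318,   61,   69,
         38,   27,   23,   31,  102,    4,    0,    0]), array([-0.01,  0.  ,  0.01,  0.02,  0.03,  0.04,  0.05,  0.06,  0.07,
        0.08,  0.09,  0.1 ,  0.11,  0.12,  0.13,  0.14,  0.15,  0.16,
        0.17,  0.18]))
```

View pics/crop1.png

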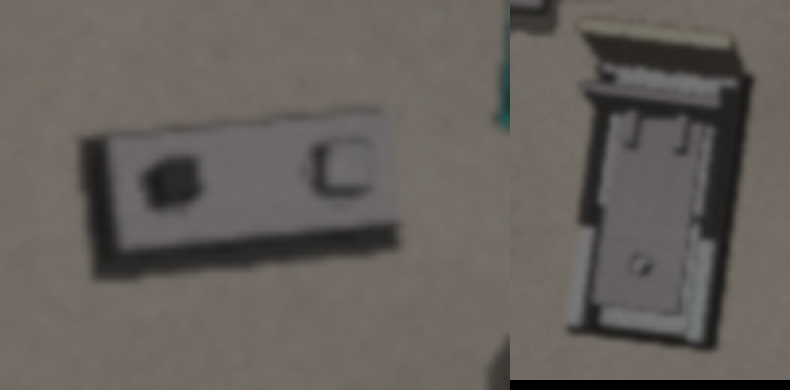

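View pics/crop2.png

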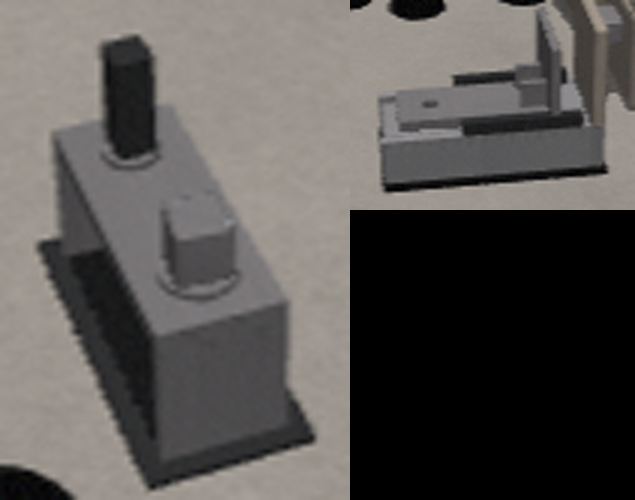

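Top crop: the grey stand has the black slim handle (drift) at its left socket, px ≈(310,200). The squat light head (bolt) is at the right, ≈(338,197). The side crop confirms the drift is tall and black and the bolt squat, so this is the stand meant. In the press crop, the plate hole shows a lit crescent of the foot block.

```bash
cat >> h.py <<'E'
def go(pos,yaw_deg,cur=None):
    o=bot.get_obs(); Rm=R.from_quat(o["tool_rot"]); 
    a=np.radians(yaw_deg); x=np.array([np.cos(a),np.sin(a),0]); z=np.array([0,0,-1.]); y=np.cross(z,x)
    T=R.from_matrix(np.stack([x,y,z],1))
    lin=Rm.inv().apply(np.array(pos)-o["eef_pos"]); rv=(Rm.inv()*T).as_rotvec(degrees=True)
    print("t",round(o["clock"],2),"pos",o["eef_pos"].round(4),"lin",lin.round(4),"rot",rv.round(2),"F",o["ft_force"].round(2),"grip",round(o["grip_width"],4))
E
python3 - <<'E'
from h import *
import pickle
o=bot.get_obs();Rm=R.from_quat(o["tool_rot"])
c=bot.calibration("wrist")
print("cam in tool",Rm.inv().apply(c["origin"]-o["eef_pos"]), (Rm.inv()*R.from_quat(c["orientation"])).as_matrix().round(3))
go([0.40,-0.17,0.25],94.9)
c,p,d=pickle.load(open("top0.pkl","rb"));P=cloud(c,d)
for nm,(v0,v1,u0,u1),(z0,z1) in [("drift",(185,215,295,325),(.125,.16)),("bolt",(185,215,325,350),(.103,.122))]:
    s=P[v0:v1,u0:u1].reshape(-1,3);m=(s[:,2]>z0)&(s[:,2]<z1);q=s[m];print(nm,m.sum(),q.mean(0),cv2.minAreaRect(q[:,:2].astype(np.float32)*1000))
E
```

```text
cam in tool [-0.00070738 -0.07730356 -0.12500539] [[ 1.     0.    -0.   ]
 [-0.     0.953  0.303]
 [ 0.    -0.303  0.953]]
t 0.15 pos [ 0.1537 -0.4753  0.2476] lin [-0.2147 -0.3283 -0.0021] rot [-1.4000e-01  2.0000e-02 -1.6698e+02] F [ 0.11  0.05 -0.24] grip 0.0853
drift 47 [ 0.46979523 -0.14003753  0.14003072] ((469.424072265625, -140.12033081054688), (20.392845153808594, 19.14592933654785), 3.770254135131836)
bolt 76 [ 0.47778198 -0.22930916  0.1132316 ] ((478.13031005859375, -229.15988159179688), (25.304569244384766, 26.100568771362305), 87.98412322998047)
```

Call:
jog_arm(
  jaw=[0, 0, 0, 0, 0, 0, 0, 0],
  linear=[
    [-0.03, -0.04, 0],
    [-0.055, -0.08, 0],
    [-0.08, -0.12, 0],
    [-0.11, -0.16, 0],
    [-0.135, -0.2, 0],
    [-0.16, -0.24, 0],
    [-0.19, -0.29, 0],
    [-0.21, -0.33, 0],
  ],
  delta_rot=[
    [0, 0, -7],
    [0, 0, -14],
    [0, 0, -21],
    [0, 0, -28],
    [0, 0, -35],
    [0, 0, -42],
    [0, 0, -49],
    [0, 0, -56],
  ],
)

```text
clock: 0.82
eef_pos: [0.3642, -0.2151, 0.2483]
tool_rot: [0.991, -0.137, -0.0, 0.0]
ft_force: [-0.7, -0.8, -0.5]
grip_width: 0.0853
```

```bash
python3 -c "
from h import *
go([0.43,-0.18,0.25],94)"
```

```text
t 0.82 pos [ 0.3642 -0.2151  0.2483] lin [ 0.0538 -0.0517 -0.0017] rot [-0.0000e+00  1.0000e-02 -1.0975e+02] F [-0.65 -0.77 -0.45] grip 0.0853
```

Call:
jog_arm(
  jaw=[0, 0, 0, 0, 0, 0, 0, 0],
  linear=[
    [0.02, -0.02, 0],
    [0.04, -0.04, 0],
    [0.054, -0.052, 0],
    [0.054, -0.052, 0],
    [0.054, -0.052, 0],
    [0.054, -0.052, 0],
    [0.054, -0.052, 0],
    [0.054, -0.052, 0],
  ],
  delta_rot=[
    [0, 0, -7],
    [0, 0, -14],
    [0, 0, -21],
    [0, 0, -28],
    [0, 0, -35],
    [0, 0, -42],
    [0, 0, -49],
    [0, 0, -56],
  ],
)

```text
clock: 1.48
eef_pos: [0.4299, -0.1819, 0.2479]
tool_rot: [0.939, 0.344, -0.0, -0.0]
ft_force: [-0.1, 0.3, 0.2]
grip_width: 0.0854
```

Call:
jog_arm(
  jaw=[0, 0, 0, 0, 0, 0, 0, 0],
  linear=[
    [0, 0, 0],
    [0, 0, 0],
    [0, 0, 0],
    [0, 0, 0],
    [0, 0, 0],
    [0, 0, 0],
    [0, 0, 0],
    [0, 0, 0],
  ],
  delta_rot=[
    [0, 0, -7],
    [0, 0, -14],
    [0, 0, -21],
    [0, 0, -28],
    [0, 0, -35],
    [0, 0, -42],
    [0, 0, -49],
    [0, 0, -54],
  ],
)

```text
clock: 2.15
eef_pos: [0.4298, -0.182, 0.248]
tool_rot: [0.68, 0.733, -0.0, -0.0]
ft_force: [-0.0, 0.6, -0.3]
grip_width: 0.0854
```

```bash
python3 -c "
from h import *
import pickle
go([0.4696,-0.140,0.16],94)
c,p,d=cam('wrist');pickle.dump((c,p,d),open('wrist1.pkl','wb'));cv2.imwrite('pics/wrist1.png',p[:,:,::-1])
P=cloud(c,d)
for nm,xy in [('drift',(.4696,-.14)),('bolt',(.478,-.2292))]:
  for z in (.14,.114,.08): print(nm,z,np.round(proj(c,[*xy,z]),1))
"
```

```text
t 2.15 pos [ 0.4298 -0.182   0.248 ] lin [0.0389 0.0429 0.088 ] rot [-0.04 -0.02  0.24] F [-0.02  0.58 -0.34] grip 0.0854
drift 0.14 [298.5 245.1]
drift 0.114 [294.7 232.7]
drift 0.08 [290.7 219.4]
bolt 0.14 [198.  246.9]
bolt 0.114 [203.  234.4]
bolt 0.08 [208.4 221. ]
```

View pics/wrist1.png

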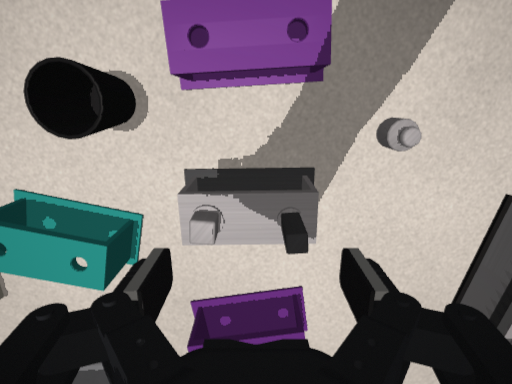

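The wrist view shows the grey stand at (248,210), with the bolt head at about (203,232) and the drift's top at about (296,250). Next I refine both tools' poses from this view.

```bash
python3 -c "
from h import *
import pickle
c,p,d=pickle.load(open('wrist1.pkl','rb'));P=cloud(c,d)
for nm,(v0,v1,u0,u1),(z0,z1) in [('drift',(205,265,270,325),(.132,.148)),('bolt',(195,255,180,230),(.108,.12)),('stand',(160,260,170,330),(.076,.0845))]:
    s=P[v0:v1,u0:u1].reshape(-1,3);m=(s[:,2]>z0)&(s[:,2]<z1);q=s[m];print(nm,m.sum(),np.median(q,0),cv2.minAreaRect(q[:,:2].astype(np.float32)*1000))
g=cv2.resize(p[195:265,170:330,::-1],None,fx=5,fy=5,interpolation=cv2.INTER_CUBIC);cv2.imwrite('pics/w1c.png',g)
"
```

```text
drift 512 [ 0.46723527 -0.14217979  0.13915713] ((469.0456848144531, -141.8899383544922), (20.22237205505371, 19.60230255126953), 7.052601337432861)
bolt 660 [ 0.47531956 -0.23047531  0.11318113] ((476.8056640625, -230.686767578125), (25.544614791870117, 25.393251419067383), 0.7477532625198364)
stand 5528 [ 0.46508131 -0.18449184  0.07952516] ((473.5827941894531, -186.3184051513672), (60.97955322265625, 150.29315185546875), 5.142390727996826)
```

View pics/w1c.png

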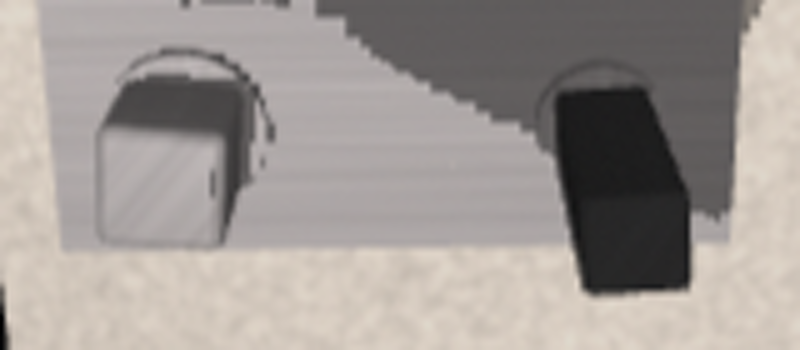

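```bash
python3 -c "
from h import *
go([0.469,-0.1415,0.106],95.5)"
```

```text
t 2.2 pos [ 0.4298 -0.182   0.248 ] lin [0.0373 0.0422 0.142 ] rot [-0.04 -0.02 -1.17] F [-0.9   1.28 -0.37] grip 0.0852
```

Call:
jog_arm(
  jaw=[0, 0, 0, 0, 0, 0, 0, 0],
  linear=[
    [0.018, 0.021, 0],
    [0.037, 0.042, 0.01],
    [0.037, 0.042, 0.035],
    [0.037, 0.042, 0.06],
    [0.037, 0.042, 0.085],
    [0.037, 0.042, 0.11],
    [0.037, 0.042, 0.13],
    [0.037, 0.042, 0.142],
  ],
  delta_rot=[
    [0, 0, -1.2],
    [0, 0, -1.2],
    [0, 0, -1.2],
    [0, 0, -1.2],
    [0, 0, -1.2],
    [0, 0, -1.2],
    [0, 0, -1.2],
    [0, 0, -1.2],
  ],
)

```text
clock: 2.87
eef_pos: [0.4677, -0.1417, 0.1036]
tool_rot: [0.675, 0.737, -0.001, -0.002]
ft_force: [-0.5, -0.9, -0.4]
grip_width: 0.0853
```

```bash
python3 -c "
from h import *
go([0.469,-0.1415,0.106],95.5)
c,p,d=cam('side');cv2.imwrite('pics/s1.png',cv2.resize(p[150:330,160:340,::-1],None,fx=3,fy=3))"
```

```text
t 2.87 pos [ 0.4677 -0.1417  0.1036] lin [ 0.0001  0.0013 -0.0024] rot [-0.23 -0.09 -0.48] F [-0.55 -0.94 -0.4 ] grip 0.0853
```

View pics/s1.png

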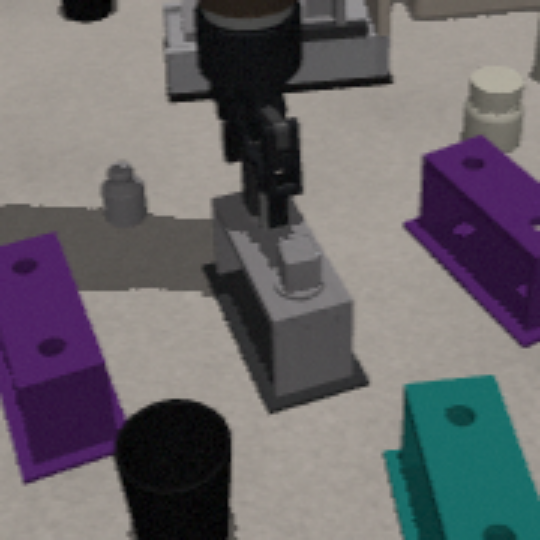

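The fingers straddle the drift's handle at about (275,200) in this crop, clear of the bolt. Closing now.

Call:
jog_arm(
  jaw=[0, 0.4, 0.6, 1, 1, 1, 1, 1],
  linear=[
    [0, 0.001, -0.001],
    [0, 0.001, -0.001],
    [0, 0.001, -0.001],
    [0, 0.001, -0.001],
    [0, 0.001, -0.001],
    [0, 0.001, -0.001],
    [0, 0.001, -0.001],
    [0, 0.001, -0.001],
  ],
  delta_rot=[
    [0, 0, 0],
    [0, 0, 0],
    [0, 0, 0],
    [0, 0, 0],
    [0, 0, 0],
    [0, 0, 0],
    [0, 0, 0],
    [0, 0, 0],
  ],
)

```text
clock: 3.58
eef_pos: [0.4709, -0.1424, 0.1081]
tool_rot: [0.675, 0.738, 0.0, 0.001]
ft_force: [-1.3, 0.4, 3.4]
grip_width: 0.0194
```

```bash
python3 -c "
from h import *
go([0.469,-0.1415,0.106],95.5)"
```

```text
t 3.58 pos [ 0.4709 -0.1424  0.1081] lin [ 0.001  -0.0018  0.0021] rot [ 0.08  0.03 -0.39] F [-1.26  0.37  3.42] grip 0.0194
```

```bash
python3 -c "
from h import *
go([0.57,0.205,0.225],81.5)"
```

```text
t 3.58 pos [ 0.4709 -0.1424  0.1081] lin [ 0.3371  0.1298 -0.117 ] rot [ 0.08  0.02 13.61] F [-1.26  0.37  3.42] grip 0.0194
```

Call:
jog_arm(
  jaw=[1, 1, 1, 1, 1, 1, 1, 1],
  linear=[
    [0, 0, -0.015],
    [0, 0, -0.04],
    [0, 0, -0.07],
    [0, 0, -0.1],
    [0.02, 0.01, -0.115],
    [0.06, 0.025, -0.118],
    [0.1, 0.035, -0.118],
    [0.14, 0.045, -0.118],
  ],
  delta_rot=[
    [0, 0, 0],
    [0, 0, 0],
    [0, 0, 0],
    [0, 0, 0],
    [0, 0, 0],
    [0, 0, 3],
    [0, 0, 7],
    [0, 0, 10],
  ],
)

```text
clock: 4.25
eef_pos: [0.5029, 0.002, 0.2256]
tool_rot: [0.738, 0.674, 0.0, 0.0]
ft_force: [1.1, 0.3, -2.1]
grip_width: 0.0189
```

```bash
python3 -c "
from h import *
go([0.57,0.205,0.215],81.5)"
```

```text
t 4.25 pos [0.5029 0.002  0.2256] lin [0.2082 0.0485 0.0106] rot [ 0.04 -0.01  3.32] F [ 1.08  0.3  -2.11] grip 0.0189
```

Call:
jog_arm(
  jaw=[1, 1, 1, 1, 1, 1, 1, 1],
  linear=[
    [0.04, 0.009, 0],
    [0.08, 0.019, 0],
    [0.12, 0.028, 0],
    [0.16, 0.038, 0.005],
    [0.195, 0.046, 0.015],
    [0.208, 0.048, 0.03],
    [0.208, 0.048, 0.04],
    [0.208, 0.048, 0.04],
  ],
  delta_rot=[
    [0, 0, 0],
    [0, 0, 1],
    [0, 0, 2],
    [0, 0, 3.3],
    [0, 0, 3.3],
    [0, 0, 3.3],
    [0, 0, 3.3],
    [0, 0, 3.3],
  ],
)

```text
clock: 4.92
eef_pos: [0.5659, 0.2042, 0.1813]
tool_rot: [0.755, 0.656, -0.004, -0.001]
ft_force: [-1.3, -0.6, -2.3]
grip_width: 0.0191
```

```bash
python3 -c "
from h import *
import pickle
go([0.57,0.205,0.185],81.5)
c,p,d=cam('wrist');pickle.dump((c,p,d),open('wrist2.pkl','wb'));cv2.imwrite('pics/wrist2.png',p[:,:,::-1])
print(proj(c,[.503,.213,.066]))
"
```

```text
t 4.92 pos [0.5659 0.2042 0.1813] lin [ 0.0014  0.0039 -0.0038] rot [-0.37  0.23  0.43] F [-1.29 -0.56 -2.35] grip 0.0191
(np.float64(255.36969662686414), np.float64(122.68371868514828))
```

View pics/wrist2.png

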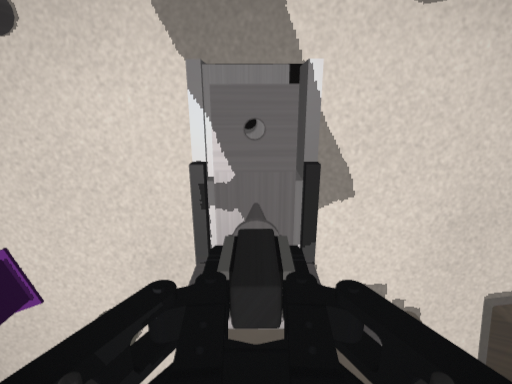

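The wrist view shows the plate hole at about (254,129), with the foot block's hole as a dark crescent at its upper left. The drift tip is at about (256,207). I'll enlarge it.

```bash
python3 -c "
from h import *
import pickle
c,p,d=pickle.load(open('wrist2.pkl','rb'))
g=p[110:150,234:274,::-1].astype(float);g=np.clip(g*1.6,0,255).astype(np.uint8)
cv2.imwrite('pics/hole.png',cv2.resize(g,None,fx=14,fy=14,interpolation=cv2.INTER_NEAREST))
print(p[114:146,240:270].mean(2).astype(int))
"
```

```text
[[ 96  96  96  96  95  96  96  96  96  96  96  96  96  96  96  96  96  96
   96  96  95  97  96  96  96  96  96  96  96  96]
 [ 95  95  95  94  94  95  96  95  94  94  94  95  95  95  95  95  94  95
   95  95  95  94  95  95  95  95  95  95  96  95]
 [ 95  95  95  95  95  95  95  95  96  96  95  96  96  95  95  96  95  96
   96  95  95  95  96  96  95  95  96  95  96  95]
 [ 96  96  97  96  97  97  97  96  96  96  97  93  93  92  90  90  92  94
   96  96  96  97  97  97  97  97  96  97  97  97]
 [ 96  96  97  97  97  96  96  96  97  93  89  83  77  73  68  72  83  85
   88  92  94  97  97  97  97  98  97  97  97  97]
 [ 96  96  95  96  96  95  96  92  89  75  65  60  49  38  36  46  81  93
   90  85  85  93  95  95  95  96  95  96  96  96]
 [ 96  96  96  96  96  96  92  83  67  43  36  21  18  16  15  16  79 104
  107  99  87  85  90  96  96  96  96  96  95  96]
 [ 97  97  97  97  97  94  84  68  42  21  17  17  17  17  17  16  69  99
  110 112 104  89  84  91  96  97  97  97  97  97]
 [ 97  97  97  96  95  86  70  43  20  17  16  18  18  17  18  17  67  99
  110 111 112 105  90  84 
[... 2200 characters left out ...]
 88  85  84  86  88  90
   93  94  95  97  97  97  97  97  97  97  97  97]
 [ 98  97  97  97  97  97  97  97  97  97  97  96  95  95  95  95  95  96
   95  97  97  97  97  98  97  97  97  98  97  97]
 [ 96  96  97  97  97  97  97  97  97  97  97  97  97  96  97  97  97  98
   97  97  97  97  96  97  97  97  97  97  97  96]
 [ 97  97  97  98  98  98  97  98  97  97  97  97  96  97  96  97  97  97
   97  96  97  96  97  97  97  97  97  97  97  97]
 [ 98  98  98  98  98  98  98  99  98  98  98  98  98  98  98  99  98  98
   98  98  98  98  98  98  98  98  98  98  98  99]
 [ 99  99  99 100  99  99  99  99  99  99  99  99 100  99  99  98  99  99
   99  99  99 100  99 100  99 100 100 100  99 100]]
```

View pics/hole.png

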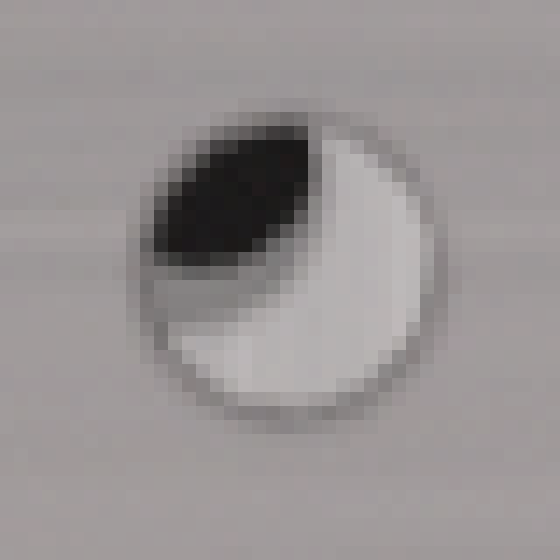

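```bash
cat > fit.py <<'E'
from h import *
import pickle
from scipy.optimize import least_squares
c,p,d=pickle.load(open('wrist2.pkl','rb'))
g=p.mean(2)
print('cam',c['origin'],'depth plate',d[115:145,270:280].mean())
B=[(256.4,120),(256.4,121),(256.6,122),(256.5,123),(256.4,124),(256.4,125),(256.1,126),(255.7,127),(255.2,128),(254.7,129),(253.8,130),(252.7,131),(251,132),(248.7,133),(246.3,134)]
def fit(pts,z,r0=8.5e-3,free=False):
    q=np.array([onz(c,u,v,z)[:2] for u,v in pts])
    if free:
        f=lambda s:np.hypot(q[:,0]-s[0],q[:,1]-s[1])-s[2]; x0=[*q.mean(0),r0]
    else:
        f=lambda s:np.hypot(q[:,0]-s[0],q[:,1]-s[1])-r0; x0=q.mean(0)+[-.005,.003]
    s=least_squares(f,x0); return s.x,np.sqrt(np.mean(s.fun**2))
# plate: dark rim minima radially, from centre
cu,cv=254,128.9; pts=[]
for a in np.radians(np.arange(0,360,10)):
    rr=np.arange(7,14,.1); val=cv2.remap(g.astype(np.float32),(cu+rr*np.cos(a)).astype(np.float32)[None],(cv+rr*np.sin(a)).astype(np.float32)[None],cv2.INTER_LINEAR)[0]
    # outermost crossing below 92
    k=np.where(val<91)[0].max() if (val<91).any() else None
    if k is not None: pts.append((cu+rr[k]*np.cos(a),cv+rr[k]*np.sin(a)))
pl,e=fit(pts,.066,free=True);print('plate hole',pl,e)
bl,e=fit(B,.055);print('block fixed r',bl,e, fit(B,.055,free=True))
# press axis: yaw and position from depth
P=cloud(c,d); s=P[60:200,180:330].reshape(-1,3)
for z0,z1 in ((.0605,.0675),(.0675,.072),(.05,.0605)):
    m=(s[:,2]>z0)&(s[:,2]<z1);q=s[m];print(z0,len(q),cv2.minAreaRect(q[:,:2].astype(np.float32)*1000))
y=np.radians(-8.5);ex=np.array([np.cos(y),np.sin(y)]);ey=np.array([-np.sin(y),np.cos(y)])
dl=pl[:2]-bl[:2];print('plate-block in press axes mm',dl@ex*1e3,dl@ey*1e3)
E
python3 fit.py
```

```text
cam [0.48979588 0.21605484 0.30675715] depth plate 0.23602958
plate hole [0.50764685 0.21128133 0.00935072] 7.897610423980056e-05
block fixed r [0.51279631 0.21636708] 0.001921743948503254 (array([0.50215673, 0.20457151, 0.00944298]), np.float64(0.00011257626780189297))
0.0605 9695 ((520.9627075195312, 209.23501586914062), (109.8855972290039, 95.5243911743164), 82.18372344970703)
0.0675 958 ((520.219482421875, 209.509521484375), (110.17078399658203, 93.24590301513672), 82.0385971069336)
0.05 5956 ((513.07470703125, 210.55633544921875), (110.39498138427734, 116.9504165649414), 82.08977508544922)
plate-block in press axes mm -4.341169650397949 -5.791027200986689
```

```bash
cat >> fit.py <<'E'
print('---')
f=lambda s,q,r:np.hypot(q[:,0]-s[0],q[:,1]-s[1])-r
q=np.array([onz(c,u,v,.055)[:2] for u,v in B])
for r in (8.5e-3,9e-3):
    s=least_squares(f,[.502,.205],args=(q,r));dl=pl[:2]-s.x
    y=np.radians(-7.9);ex=np.array([np.cos(y),np.sin(y)]);ey=np.array([-np.sin(y),np.cos(y)])
    print(r,s.x,np.sqrt(np.mean(s.fun**2)),dl@ex*1e3,dl@ey*1e3)
im=np.clip(p[185:250,215:300,::-1].astype(float)*1.5,0,255).astype(np.uint8)
cv2.imwrite('pics/tip2.png',cv2.resize(im,None,fx=9,fy=9,interpolation=cv2.INTER_CUBIC))
print('tip ray at z',[(z,onz(c,256,206,z)[:2].round(4)) for z in (.09,.094,.098)])
E
python3 fit.py | sed -n '/---/,$p'
```

```text
---
0.0085 [0.50287205 0.20536213] 0.00017737659901487135 3.915929721213425 6.519287267176576
0.009 [0.50249208 0.20494054] 0.00012790240991314468 4.234339516046016 6.989106352429711
tip ray at z [(0.09, array([0.5652, 0.2048])), (0.094, array([0.5638, 0.205 ])), (0.098, array([0.5624, 0.2052]))]
```

View pics/tip2.png

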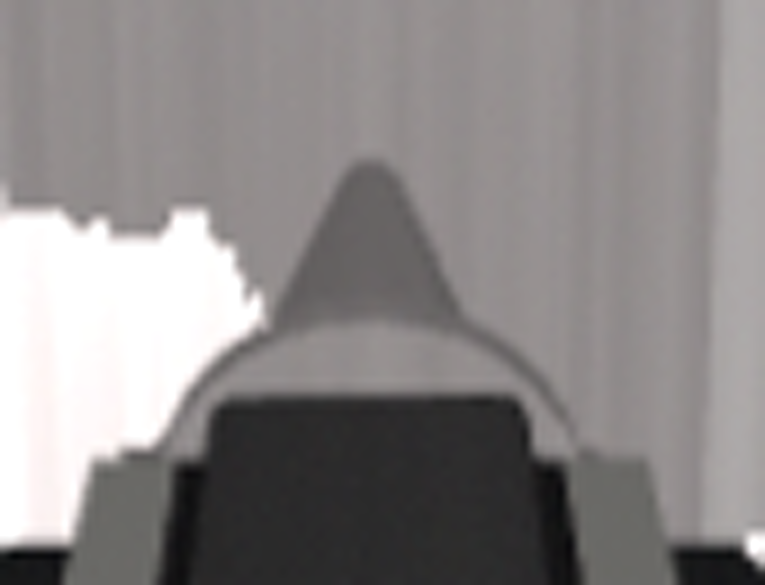

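```bash
python3 -c "
from h import *
go([0.5066,0.2067,0.172],57)"
```

```text
t 4.97 pos [0.5665 0.2033 0.1829] lin [-0.0051 -0.0597  0.0112] rot [-0.23  0.24 24.84] F [ 0.43 -0.11 -1.95] grip 0.0195
```

Call:
jog_arm(
  jaw=[1, 1, 1, 1, 1, 1, 1, 1],
  linear=[
    [-0.002, -0.015, 0],
    [-0.003, -0.03, 0],
    [-0.005, -0.045, 0],
    [-0.005, -0.055, 0.003],
    [-0.005, -0.06, 0.006],
    [-0.005, -0.06, 0.01],
    [-0.005, -0.06, 0.01],
    [-0.005, -0.06, 0.01],
  ],
  delta_rot=[
    [0, 0, 6],
    [0, 0, 12],
    [0, 0, 18],
    [0, 0, 24],
    [0, 0, 24.8],
    [0, 0, 24.8],
    [0, 0, 24.8],
    [0, 0, 24.8],
  ],
)

```text
clock: 5.63
eef_pos: [0.5087, 0.2071, 0.1754]
tool_rot: [0.879, 0.478, 0.0, 0.0]
ft_force: [-0.5, -0.7, -1.4]
grip_width: 0.0192
```

```bash
python3 -c "
from h import *
import pickle
go([0.5066,0.2067,0.155],57)
c,p,d=cam('wrist');pickle.dump((c,p,d),open('wrist3.pkl','wb'))
im=np.clip(p[150:250,200:310,::-1].astype(float)*1.5,0,255).astype(np.uint8)
cv2.imwrite('pics/w3.png',cv2.resize(im,None,fx=6,fy=6,interpolation=cv2.INTER_CUBIC))
print('plate hole',proj(c,[.50765,.2113,.066]),'tip',proj(c,[.5052,.2082,.083]), c['origin'])
"
```

```text
t 5.63 pos [0.5087 0.2071 0.1754] lin [-0.0015 -0.0015  0.0204] rot [ 0.03 -0.02  0.04] F [-0.46 -0.66 -1.38] grip 0.0192
plate hole (np.float64(258.70275612327333), np.float64(195.7273105284221)) tip (np.float64(253.95141145094595), np.float64(201.82685110216474)) [0.44330088 0.24988122 0.30035957]
```

View pics/w3.png

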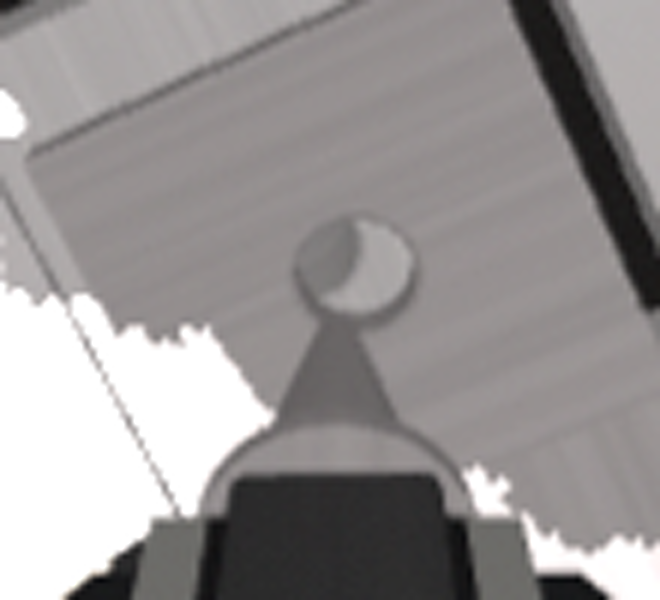

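The drift tip is at about (256,205) and just below the hole at (259,195) in the wrist view, which matches the prediction.

```bash
python3 -c "
from h import *
import pickle
c,p,d=pickle.load(open('wrist3.pkl','rb'))
print(onz(c,255.8,205.3,.0884),onz(c,258.7,194.7,.066))
go([0.5066,0.2065,0.151],57)"
```

```text
[0.50682536 0.20888669 0.0884    ] [0.50688067 0.21179221 0.066     ]
t 5.68 pos [0.5088 0.2073 0.1754] lin [-0.0019 -0.0014  0.0244] rot [ 0.03 -0.02  0.04] F [-0.17 -0.34 -1.63] grip 0.0191
```

Call:
jog_arm(
  jaw=[1, 1, 1, 1, 1, 1, 1, 1],
  linear=[
    [-0.001, -0.001, 0],
    [-0.002, -0.0015, 0.003],
    [-0.002, -0.0015, 0.007],
    [-0.002, -0.0015, 0.011],
    [-0.002, -0.0015, 0.015],
    [-0.002, -0.0015, 0.019],
    [-0.002, -0.0015, 0.021],
    [-0.002, -0.0015, 0.022],
  ],
  delta_rot=[
    [0, 0, 0],
    [0, 0, 0],
    [0, 0, 0],
    [0, 0, 0],
    [0, 0, 0],
    [0, 0, 0],
    [0, 0, 0],
    [0, 0, 0],
  ],
)

```text
clock: 6.35
eef_pos: [0.5054, 0.2068, 0.1526]
tool_rot: [0.879, 0.477, -0.001, -0.0]
ft_force: [0.0, -0.0, -1.0]
grip_width: 0.0194
```

```bash
python3 -c "
from h import *
import pickle
go([0.5066,0.2067,0.142],57)
c,p,d=cam('wrist');pickle.dump((c,p,d),open('wrist4.pkl','wb'))
im=np.clip(p[150:250,200:310,::-1].astype(float)*1.5,0,255).astype(np.uint8)
cv2.imwrite('pics/w4.png',cv2.resize(im,None,fx=6,fy=6,interpolation=cv2.INTER_CUBIC))
"
```

```text
t 6.35 pos [0.5054 0.2068 0.1526] lin [0.0006 0.001  0.0106] rot [-0.04  0.05  0.03] F [ 0.04 -0.01 -0.96] grip 0.0194
```

View pics/w4.png

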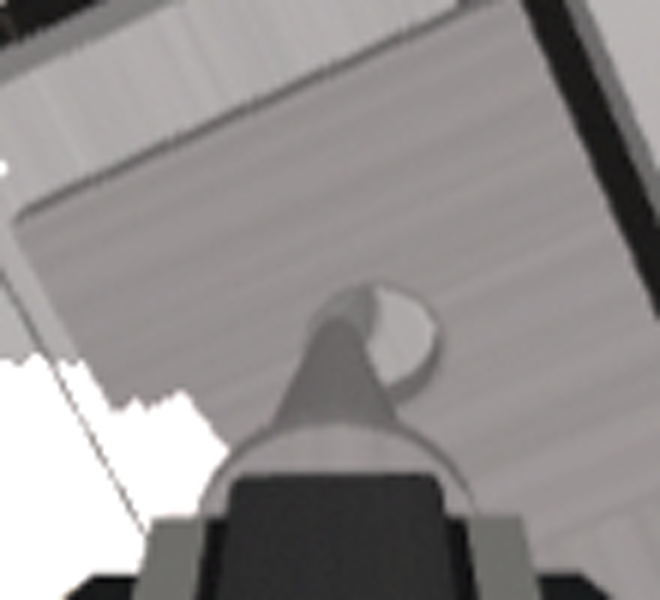

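Call:
jog_arm(
  jaw=[1, 1, 1, 1, 1, 1, 1, 1],
  linear=[
    [0, 0.0005, 0.002],
    [0, 0.0005, 0.004],
    [0, 0.0005, 0.006],
    [0, 0.0005, 0.0075],
    [0, 0.0005, 0.009],
    [0, 0.0005, 0.01],
    [0, 0.0005, 0.011],
    [0, 0.0005, 0.011],
  ],
  delta_rot=[
    [0, 0, 0],
    [0, 0, 0],
    [0, 0, 0],
    [0, 0, 0],
    [0, 0, 0],
    [0, 0, 0],
    [0, 0, 0],
    [0, 0, 0],
  ],
)

```text
clock: 7.07
eef_pos: [0.5062, 0.2067, 0.1422]
tool_rot: [0.879, 0.477, 0.0, -0.0]
ft_force: [-0.5, -0.2, -0.7]
grip_width: 0.0195
```

Call:
jog_arm(
  jaw=[1, 1, 1, 1, 1, 1, 1, 1],
  linear=[
    [0, 0, 0.0005],
    [0, 0, 0.001],
    [0, 0, 0.0015],
    [0, 0, 0.002],
    [0, 0, 0.002],
    [0, 0, 0.002],
    [0, 0, 0.002],
    [0, 0, 0.002],
  ],
  delta_rot=[
    [0, 0, 0],
    [0, 0, 0],
    [0, 0, 0],
    [0, 0, 0],
    [0, 0, 0],
    [0, 0, 0],
    [0, 0, 0],
    [0, 0, 0],
  ],
)

```text
clock: 7.73
eef_pos: [0.5063, 0.2067, 0.1404]
tool_rot: [0.879, 0.477, 0.0, -0.0]
ft_force: [0.8, 1.7, -0.6]
grip_width: 0.0193
```

Call:
jog_arm(
  jaw=[1, 1, 1, 1, 1, 1, 1, 1],
  linear=[
    [0, 0, 0.0005],
    [0, 0, 0.001],
    [0, 0, 0.0015],
    [0, 0, 0.002],
    [0, 0, 0.0025],
    [0, 0, 0.003],
    [0, 0, 0.003],
    [0, 0, 0.003],
  ],
  delta_rot=[
    [0, 0, 0],
    [0, 0, 0],
    [0, 0, 0],
    [0, 0, 0],
    [0, 0, 0],
    [0, 0, 0],
    [0, 0, 0],
    [0, 0, 0],
  ],
)

```text
clock: 8.4
eef_pos: [0.5065, 0.2068, 0.1374]
tool_rot: [0.879, 0.477, 0.0, -0.0]
ft_force: [2.0, 2.0, 0.1]
grip_width: 0.0192
```

```bash
python3 -c "
from h import *
go([0.5063,0.2067,0.137],57)"
```

```text
t 8.4 pos [0.5065 0.2068 0.1374] lin [-0.0002 -0.0001  0.0004] rot [ 0.02 -0.04  0.03] F [2.04 1.97 0.09] grip 0.0192
```

Call:
jog_arm(
  jaw=[1, 1, 1, 1, 1, 1, 1, 1],
  linear=[
    [-0.0002, 0, 0.0005],
    [-0.0004, 0, 0.001],
    [-0.0006, 0, 0.0015],
    [-0.0008, 0, 0.002],
    [-0.001, 0, 0.0025],
    [-0.0012, 0, 0.003],
    [-0.0015, 0, 0.0035],
    [-0.0015, 0, 0.004],
  ],
  delta_rot=[
    [0, 0, 0],
    [0, 0, 0],
    [0, 0, 0],
    [0, 0, 0],
    [0, 0, 0],
    [0, 0, 0],
    [0, 0, 0],
    [0, 0, 0],
  ],
)

```text
clock: 9.07
eef_pos: [0.5066, 0.2062, 0.1342]
tool_rot: [0.879, 0.477, 0.002, -0.0]
ft_force: [2.9, 4.0, 2.4]
grip_width: 0.0193
```

```bash
python3 -c "
from h import *
go([0.5055,0.2052,0.1335],57)"
```

```text
t 9.07 pos [0.5066 0.2062 0.1342] lin [-0.0014 -0.0004  0.0007] rot [ 0.09 -0.19  0.03] F [2.89 3.99 2.39] grip 0.0193
```

Call:
jog_arm(
  jaw=[1, 1, 1, 1, 1, 1, 1, 1],
  linear=[
    [-0.0002, 0, 0.0005],
    [-0.0005, 0, 0.001],
    [-0.0008, 0, 0.0015],
    [-0.0012, 0, 0.002],
    [-0.0015, 0, 0.0025],
    [-0.0018, 0, 0.003],
    [-0.002, 0, 0.0035],
    [-0.002, 0, 0.004],
  ],
  delta_rot=[
    [0, 0, 0],
    [0, 0, 0],
    [0, 0, 0],
    [0, 0, 0],
    [0, 0, 0],
    [0, 0, 0],
    [0, 0, 0],
    [0, 0, 0],
  ],
)

```text
clock: 9.73
eef_pos: [0.5063, 0.2046, 0.1307]
tool_rot: [0.879, 0.477, 0.003, 0.0]
ft_force: [4.4, 3.8, 3.0]
grip_width: 0.0196
```

```bash
python3 -c "
from h import *
go([0.5044,0.2038,0.1295],57)"
```

```text
t 9.73 pos [0.5063 0.2046 0.1307] lin [-0.0017 -0.0012  0.0011] rot [ 0.17 -0.26  0.02] F [4.44 3.76 2.95] grip 0.0196
```

Call:
jog_arm(
  jaw=[1, 1, 1, 1, 1, 1, 1, 1],
  linear=[
    [-0.0003, -0.0003, 0.0005],
    [-0.0006, -0.0006, 0.001],
    [-0.001, -0.001, 0.0015],
    [-0.0013, -0.001, 0.002],
    [-0.0015, -0.001, 0.003],
    [-0.0015, -0.001, 0.0035],
    [-0.0015, -0.001, 0.004],
    [-0.0015, -0.001, 0.0045],
  ],
  delta_rot=[
    [0, 0, 0],
    [0, 0, 0],
    [0, 0, 0],
    [0, 0, 0],
    [0, 0, 0],
    [0, 0, 0],
    [0, 0, 0],
    [0, 0, 0],
  ],
)

```text
clock: 10.4
eef_pos: [0.5051, 0.2039, 0.1264]
tool_rot: [0.879, 0.477, 0.003, 0.0]
ft_force: [4.4, 3.9, 4.4]
grip_width: 0.0191
```

```bash
python3 -c "
from h import *
go([0.5043,0.2037,0.1255],57)"
```

```text
t 10.4 pos [0.5051 0.2039 0.1264] lin [-0.0006 -0.0006  0.0009] rot [ 0.21 -0.29  0.02] F [4.36 3.93 4.38] grip 0.0191
```

Call:
jog_arm(
  jaw=[1, 1, 1, 1, 1, 1, 1, 1],
  linear=[
    [-0.0002, -0.0002, 0.0008],
    [-0.0004, -0.0004, 0.0016],
    [-0.0004, -0.0004, 0.0024],
    [-0.0004, -0.0004, 0.0032],
    [-0.0004, -0.0004, 0.004],
    [-0.0004, -0.0004, 0.0048],
    [-0.0004, -0.0004, 0.0056],
    [-0.0004, -0.0004, 0.006],
  ],
  delta_rot=[
    [0, 0, 0],
    [0, 0, 0],
    [0, 0, 0],
    [0, 0, 0],
    [0, 0, 0],
    [0, 0, 0],
    [0, 0, 0],
    [0, 0, 0],
  ],
)

```text
clock: 11.07
eef_pos: [0.5045, 0.2037, 0.1203]
tool_rot: [0.879, 0.477, 0.003, 0.0]
ft_force: [5.2, 4.4, 3.0]
grip_width: 0.0191
```

```bash
python3 -c "
from h import *
go([0.5043,0.2037,0.1205],57)"
```

```text
t 11.07 pos [0.5045 0.2037 0.1203] lin [-0.0001 -0.0002 -0.0002] rot [ 0.21 -0.28  0.02] F [5.25 4.37 3.03] grip 0.0191
```

Going well. Continuing down, with the lateral position about at the block hole's centre.

Call:
jog_arm(
  jaw=[1, 1, 1, 1, 1, 1, 1, 1],
  linear=[
    [0, 0, 0.0008],
    [0, 0, 0.0016],
    [0, 0, 0.0024],
    [0, 0, 0.0032],
    [0, 0, 0.004],
    [0, 0, 0.0048],
    [0, 0, 0.0056],
    [0, 0, 0.006],
  ],
  delta_rot=[
    [0, 0, 0],
    [0, 0, 0],
    [0, 0, 0],
    [0, 0, 0],
    [0, 0, 0],
    [0, 0, 0],
    [0, 0, 0],
    [0, 0, 0],
  ],
)

```text
clock: 11.73
eef_pos: [0.5042, 0.2036, 0.114]
tool_rot: [0.879, 0.477, 0.003, 0.0]
ft_force: [4.8, 4.4, 1.3]
grip_width: 0.0192
```

```bash
python3 -c "
from h import *
go([0.5043,0.2037,0.1145],57)"
```

```text
t 11.73 pos [0.5042 0.2036 0.114 ] lin [ 0.0001  0.     -0.0005] rot [ 0.18 -0.24  0.02] F [4.78 4.36 1.27] grip 0.0192
```

Call:
jog_arm(
  jaw=[1, 1, 1, 1, 1, 1, 1, 1],
  linear=[
    [0, 0, 0.0006],
    [0, 0, 0.0012],
    [0, 0, 0.0018],
    [0, 0, 0.0024],
    [0, 0, 0.003],
    [0, 0, 0.0036],
    [0, 0, 0.0042],
    [0, 0, 0.0048],
  ],
  delta_rot=[
    [0, 0, 0],
    [0, 0, 0],
    [0, 0, 0],
    [0, 0, 0],
    [0, 0, 0],
    [0, 0, 0],
    [0, 0, 0],
    [0, 0, 0],
  ],
)

```text
clock: 12.4
eef_pos: [0.5042, 0.2036, 0.1091]
tool_rot: [0.879, 0.477, 0.003, 0.0]
ft_force: [4.6, 3.9, 1.7]
grip_width: 0.0193
```

```bash
python3 -c "
from h import *
go([0.5043,0.2037,0.1095],57)
for n in ['side']:
  c,p,d=cam(n);cv2.imwrite('pics/s5.png',cv2.resize(p[100:190,190:320,::-1],None,fx=5,fy=5))"
```

```text
t 12.4 pos [0.5042 0.2036 0.1091] lin [ 0.0002  0.     -0.0004] rot [ 0.18 -0.23  0.02] F [4.56 3.88 1.68] grip 0.0193
```

View pics/s5.png

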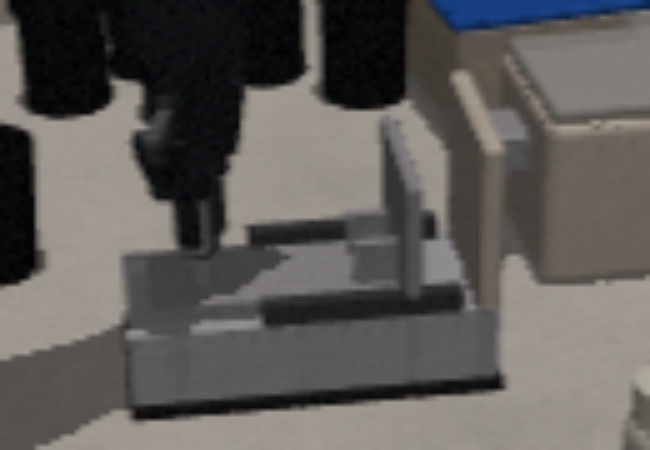

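The gripper holds the drift upright in the hole at about (205,240) in this crop, with the fingers still clear of the plate.

Call:
jog_arm(
  jaw=[1, 1, 1, 1, 1, 1, 1, 1],
  linear=[
    [0, 0, 0.0005],
    [0, 0, 0.001],
    [0, 0, 0.0015],
    [0, 0, 0.002],
    [0, 0, 0.0025],
    [0, 0, 0.003],
    [0, 0, 0.0035],
    [0, 0, 0.0035],
  ],
  delta_rot=[
    [0, 0, 0],
    [0, 0, 0],
    [0, 0, 0],
    [0, 0, 0],
    [0, 0, 0],
    [0, 0, 0],
    [0, 0, 0],
    [0, 0, 0],
  ],
)

```text
clock: 13.12
eef_pos: [0.5041, 0.2036, 0.1055]
tool_rot: [0.879, 0.477, 0.002, 0.0]
ft_force: [5.0, 2.9, 1.5]
grip_width: 0.0194
```

Call:
jog_arm(
  jaw=[1, 1, 1, 1, 1, 1, 1, 1],
  linear=[
    [0, 0, 0.0004],
    [0, 0, 0.0008],
    [0, 0, 0.0012],
    [0, 0, 0.0016],
    [0, 0, 0.002],
    [0, 0, 0.0024],
    [0, 0, 0.0028],
    [0, 0, 0.003],
  ],
  delta_rot=[
    [0, 0, 0],
    [0, 0, 0],
    [0, 0, 0],
    [0, 0, 0],
    [0, 0, 0],
    [0, 0, 0],
    [0, 0, 0],
    [0, 0, 0],
  ],
)

```text
clock: 13.78
eef_pos: [0.5041, 0.2036, 0.1026]
tool_rot: [0.879, 0.477, 0.002, 0.0]
ft_force: [4.9, 3.9, 1.5]
grip_width: 0.0194
```

Call:
jog_arm(
  jaw=[1, 1, 1, 1, 1, 1, 1, 1],
  linear=[
    [0, 0, 0.0005],
    [0, 0, 0.001],
    [0, 0, 0.0015],
    [0, 0, 0.002],
    [0, 0, 0.0025],
    [0, 0, 0.003],
    [0, 0, 0.0035],
    [0, 0, 0.004],
  ],
  delta_rot=[
    [0, 0, 0],
    [0, 0, 0],
    [0, 0, 0],
    [0, 0, 0],
    [0, 0, 0],
    [0, 0, 0],
    [0, 0, 0],
    [0, 0, 0],
  ],
)

```text
clock: 14.45
eef_pos: [0.5041, 0.2036, 0.0986]
tool_rot: [0.879, 0.477, 0.002, 0.0]
ft_force: [4.9, 4.4, 1.3]
grip_width: 0.0191
```

Call:
jog_arm(
  jaw=[1, 1, 1, 1, 1, 1, 1, 1],
  linear=[
    [0, 0, 0.0005],
    [0, 0, 0.001],
    [0, 0, 0.0015],
    [0, 0, 0.002],
    [0, 0, 0.0025],
    [0, 0, 0.003],
    [0, 0, 0.003],
    [0, 0, 0.003],
  ],
  delta_rot=[
    [0, 0, 0],
    [0, 0, 0],
    [0, 0, 0],
    [0, 0, 0],
    [0, 0, 0],
    [0, 0, 0],
    [0, 0, 0],
    [0, 0, 0],
  ],
)

```text
clock: 15.12
eef_pos: [0.5041, 0.2035, 0.0955]
tool_rot: [0.879, 0.477, 0.002, 0.0]
ft_force: [6.2, 4.2, 1.3]
grip_width: 0.0195
```

```bash
python3 -c "
from h import *
import pickle
go([0.5043,0.2037,0.0945],57)
c,p,d=cam('side');cv2.imwrite('pics/s6.png',cv2.resize(p[100:190,190:320,::-1],None,fx=5,fy=5))
c,p,d=cam('wrist');pickle.dump((c,p,d),open('wrist6.pkl','wb'))
im=np.clip(p[130:300,180:340,::-1].astype(float)*1.5,0,255).astype(np.uint8)
cv2.imwrite('pics/w6.png',cv2.resize(im,None,fx=3.5,fy=3.5,interpolation=cv2.INTER_CUBIC))
"
```

```text
t 15.12 pos [0.5041 0.2035 0.0955] lin [0.0003 0.0001 0.001 ] rot [ 0.16 -0.21  0.02] F [6.24 4.2  1.35] grip 0.0195
```

View pics/w6.png

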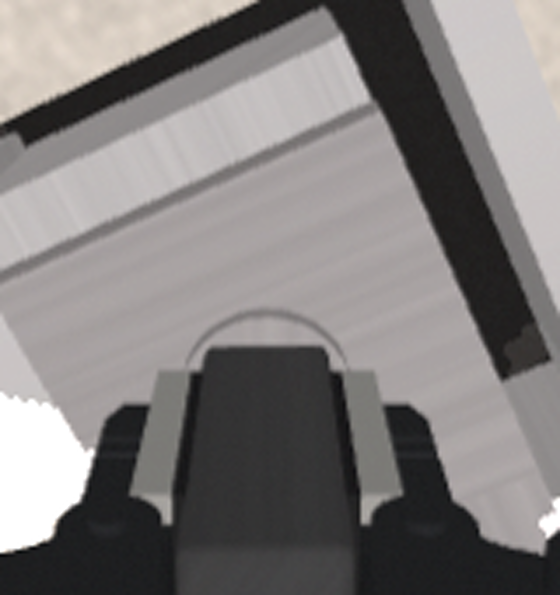

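View pics/s6.png

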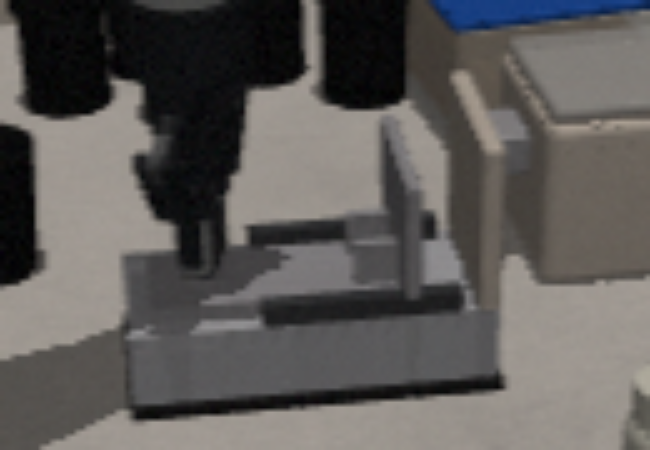

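Call:
jog_arm(
  jaw=[1, 1, 1, 1, 1, 1, 1, 1],
  linear=[
    [-0.0002, 0, 0.0003],
    [-0.0004, 0, 0.0006],
    [-0.0006, 0, 0.0009],
    [-0.0006, 0, 0.0012],
    [-0.0006, 0, 0.0015],
    [-0.0006, 0, 0.0018],
    [-0.0006, 0, 0.0018],
    [-0.0006, 0, 0.0018],
  ],
  delta_rot=[
    [0, 0, 0],
    [0, 0, 0],
    [0, 0, 0],
    [0, 0, 0],
    [0, 0, 0],
    [0, 0, 0],
    [0, 0, 0],
    [0, 0, 0],
  ],
)

```text
clock: 15.88
eef_pos: [0.5038, 0.2031, 0.0941]
tool_rot: [0.879, 0.477, 0.002, 0.0]
ft_force: [4.8, 4.7, 2.9]
grip_width: 0.0192
```

```bash
python3 -c "
from h import *
import pickle
c,p,d=cam('wrist');P=cloud(c,d)
go([0.5043,0.2037,0.0945],57)
im=np.clip(p[195:240,220:300,::-1].astype(float)*1.5,0,255).astype(np.uint8)
cv2.imwrite('pics/w7.png',cv2.resize(im,None,fx=9,fy=9,interpolation=cv2.INTER_CUBIC))
q=P[216:232:2,256,2];print('collar top z col',q.round(4), 'plate', np.median(P[190:205,250:260,2]))
"
```

```text
t 15.93 pos [0.5039 0.2031 0.094 ] lin [ 0.0008  0.     -0.0005] rot [ 0.18 -0.23  0.02] F [5.34 3.82 3.29] grip 0.0191
collar top z col [0.0655 0.065  0.0682 0.0697 0.0694 0.0686 0.0686 0.073 ] plate 0.06543755730792847
```

View pics/w7.png

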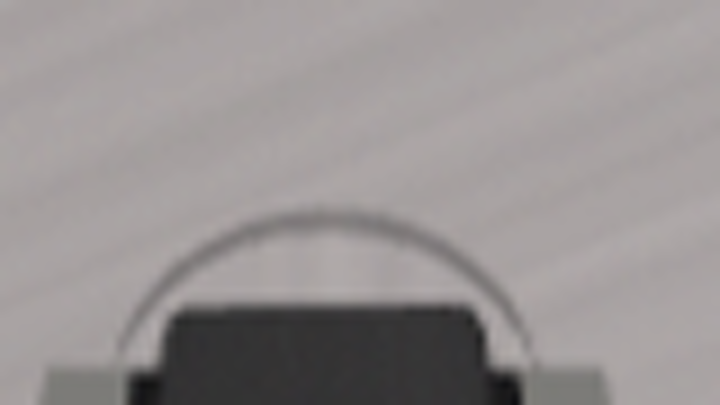

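Call:
jog_arm(
  jaw=[1, 1, 1, 1, 1, 1, 1, 1],
  linear=[
    [0.0007, 0.0002, 0],
    [0.0013, 0.0004, -0.001],
    [0.0013, 0.0004, -0.006],
    [0.0013, 0.0004, -0.016],
    [0.0013, 0.0004, -0.032],
    [0.0013, 0.0004, -0.055],
    [0.0013, 0.0004, -0.08],
    [0.0013, 0.0004, -0.1],
  ],
  delta_rot=[
    [0, 0, 0],
    [0, 0, 0],
    [0, 0, 0],
    [0, 0, 0],
    [0, 0, 0],
    [0, 0, 0],
    [0, 0, 0],
    [0, 0, 0],
  ],
)

```text
clock: 16.6
eef_pos: [0.5006, 0.2017, 0.1923]
tool_rot: [0.879, 0.477, -0.003, 0.0]
ft_force: [0.1, -0.6, -2.1]
grip_width: 0.0192
```

```bash
python3 -c "
from h import *
import pickle
go([0.5705,0.195,0.184],81.5)"
```

```text
t 16.6 pos [0.5006 0.2017 0.1923] lin [0.0325 0.0623 0.008 ] rot [ -0.22   0.31 -24.5 ] F [ 0.12 -0.56 -2.13] grip 0.0192
```

Call:
jog_arm(
  jaw=[1, 1, 1, 1, 1, 1, 1, 1],
  linear=[
    [0.006, 0.013, -0.002],
    [0.014, 0.027, -0.002],
    [0.021, 0.04, -0.002],
    [0.028, 0.053, -0.002],
    [0.032, 0.062, 0],
    [0.032, 0.062, 0],
    [0.032, 0.062, 0],
    [0.032, 0.062, 0],
  ],
  delta_rot=[
    [0, 0, -6],
    [0, 0, -12],
    [0, 0, -18],
    [0, 0, -24],
    [0, 0, -24.5],
    [0, 0, -24.5],
    [0, 0, -24.5],
    [0, 0, -24.5],
  ],
)

```text
clock: 17.27
eef_pos: [0.5707, 0.1958, 0.1917]
tool_rot: [0.758, 0.652, -0.002, -0.001]
ft_force: [-0.9, -0.8, -1.4]
grip_width: 0.0196
```

```bash
python3 -c "
from h import *
import pickle
go([0.4705,-0.1424,0.23],95)
c,p,d=cam('wrist');pickle.dump((c,p,d),open('wrist8.pkl','wb'))
im=np.clip(p[80:240,180:330,::-1].astype(float)*1.5,0,255).astype(np.uint8)
cv2.imwrite('pics/w8.png',cv2.resize(im,None,fx=3.7,fy=3.7,interpolation=cv2.INTER_CUBIC))
print(proj(c,[.5027,.2055,.066]))
"
```

```text
t 17.27 pos [0.5707 0.1958 0.1917] lin [-0.3494 -0.0489 -0.0376] rot [ -0.19   0.08 -13.56] F [-0.89 -0.76 -1.38] grip 0.0196
(np.float64(254.52152154233065), np.float64(115.08466317308734))
```

View pics/w8.png

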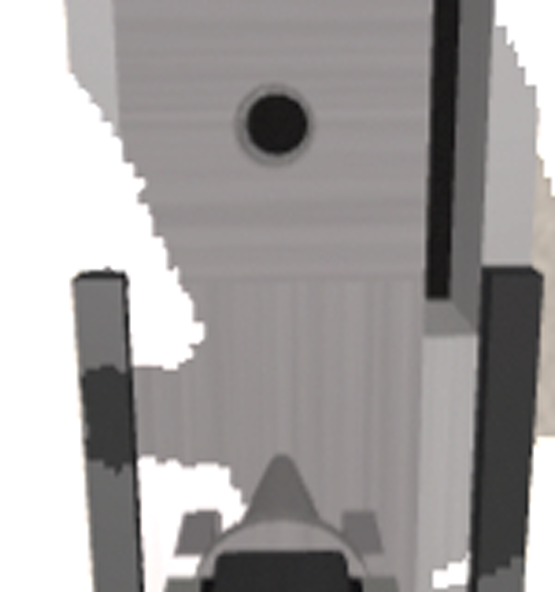

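The wrist view now shows the plate hole at (254,113) with the block's hole concentric inside it, so the holes are aligned. Returning the drift to its socket.

Call:
jog_arm(
  jaw=[1, 1, 1, 1, 1, 1, 1, 1],
  linear=[
    [-0.03, -0.004, -0.015],
    [-0.07, -0.01, -0.03],
    [-0.11, -0.015, -0.038],
    [-0.15, -0.021, -0.038],
    [-0.19, -0.027, -0.038],
    [-0.23, -0.032, -0.038],
    [-0.27, -0.038, -0.038],
    [-0.31, -0.043, -0.038],
  ],
  delta_rot=[
    [0, 0, -2],
    [0, 0, -4],
    [0, 0, -6],
    [0, 0, -8],
    [0, 0, -10],
    [0, 0, -12],
    [0, 0, -13.5],
    [0, 0, -13.5],
  ],
)

```text
clock: 17.98
eef_pos: [0.4822, -0.1051, 0.2312]
tool_rot: [0.675, 0.738, 0.0, 0.0]
ft_force: [1.0, 0.2, -1.3]
grip_width: 0.0194
```

```bash
cat > fit2.py <<'E'
from h import *
import pickle
c,p,d=pickle.load(open('wrist8.pkl','rb'));g=p.mean(2)
m=(g[100:128,240:270]<45).astype(np.uint8);M=cv2.moments(m,True);print('dark',M['m00'],M['m10']/M['m00']+240,M['m01']/M['m00']+100)
u,v=M['m10']/M['m00']+240,M['m01']/M['m00']+100
print('hole',onz(c,u,v,.066),onz(c,u,v,.055))
from scipy.optimize import least_squares
pts=[]
for a in np.radians(np.arange(0,360,10)):
    rr=np.arange(7,14,.1); val=cv2.remap(g.astype(np.float32),(u+rr*np.cos(a)).astype(np.float32)[None],(v+rr*np.sin(a)).astype(np.float32)[None],cv2.INTER_LINEAR)[0]
    k=np.where(val<91)[0]
    if len(k): pts.append(onz(c,u+rr[k.max()]*np.cos(a),v+rr[k.max()]*np.sin(a),.066)[:2])
q=np.array(pts);s=least_squares(lambda s:np.hypot(q[:,0]-s[0],q[:,1]-s[1])-s[2],[*q.mean(0),.009]);print('plate',s.x,np.abs(s.fun).max())
print('tip',onz(c,255.5,205.5,.1917-.088))
go([0.4705,-0.1424,0.23],95.5)
E
python3 fit2.py
```

```text
dark 205.0 254.3560975609756 113.15609756097561
hole [0.50114852 0.20559574 0.066     ] [0.50145278 0.20548433 0.055     ]
plate [0.50141487 0.20498398 0.00921169] 0.00021698003057895807
tip [0.56868464 0.1964789  0.1037    ]
t 17.98 pos [ 0.4822 -0.1051  0.2312] lin [-0.0362 -0.0149  0.0012] rot [ 0.01  0.01 -0.42] F [ 0.99  0.24 -1.34] grip 0.0194
```

Call:
jog_arm(
  jaw=[1, 1, 1, 1, 1, 1, 1, 1],
  linear=[
    [-0.02, -0.008, 0],
    [-0.036, -0.0145, 0],
    [-0.036, -0.0145, 0.01],
    [-0.036, -0.0145, 0.025],
    [-0.036, -0.0145, 0.04],
    [-0.036, -0.0145, 0.05],
    [-0.036, -0.0145, 0.055],
    [-0.036, -0.0145, 0.055],
  ],
  delta_rot=[
    [0, 0, -0.4],
    [0, 0, -0.4],
    [0, 0, -0.4],
    [0, 0, -0.4],
    [0, 0, -0.4],
    [0, 0, -0.4],
    [0, 0, -0.4],
    [0, 0, -0.4],
  ],
)

```text
clock: 18.65
eef_pos: [0.4717, -0.1401, 0.1744]
tool_rot: [0.673, 0.74, -0.001, -0.001]
ft_force: [-0.0, -0.2, -1.6]
grip_width: 0.019
```

```bash
python3 -c "
from h import *
import pickle
go([0.4710,-0.1421,0.12],95.5)
c,p,d=cam('wrist')
im=np.clip(p[120:250,170:330,::-1].astype(float)*1.5,0,255).astype(np.uint8)
cv2.imwrite('pics/w9.png',cv2.resize(im,None,fx=4,fy=4,interpolation=cv2.INTER_CUBIC))
"
```

```text
t 18.65 pos [ 0.4717 -0.1401  0.1744] lin [-0.002  -0.0007  0.0544] rot [-0.16 -0.07 -0.03] F [-0.04 -0.24 -1.59] grip 0.019
```

View pics/w9.png

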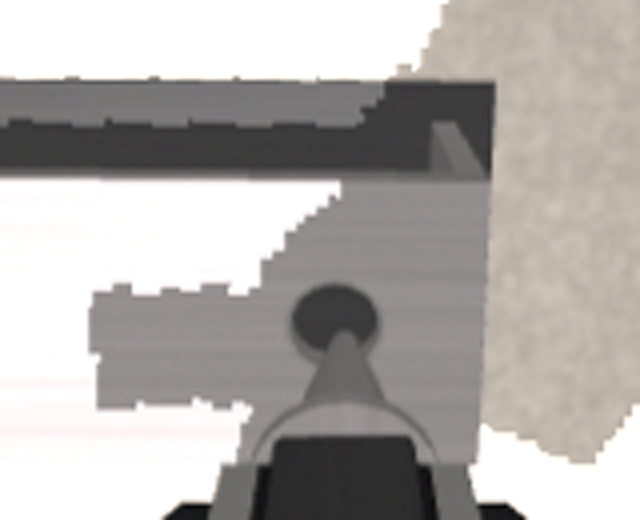

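The drift tip, (344,335) in the crop, is over the socket at (335,318) and needs about 2 mm sideways. Lowering with that correction.

Call:
jog_arm(
  jaw=[1, 1, 1, 1, 1, 1, 1, 1],
  linear=[
    [-0.002, -0.0005, 0.002],
    [-0.002, -0.0005, 0.006],
    [-0.002, -0.0005, 0.013],
    [-0.002, -0.0005, 0.022],
    [-0.002, -0.0005, 0.031],
    [-0.002, -0.0005, 0.038],
    [-0.002, -0.0005, 0.042],
    [-0.002, -0.0005, 0.044],
  ],
  delta_rot=[
    [0, 0, 0],
    [0, 0, 0],
    [0, 0, 0],
    [0, 0, 0],
    [0, 0, 0],
    [0, 0, 0],
    [0, 0, 0],
    [0, 0, 0],
  ],
)

```text
clock: 19.37
eef_pos: [0.4717, -0.143, 0.1305]
tool_rot: [0.673, 0.74, -0.0, -0.001]
ft_force: [-0.5, -0.8, -1.7]
grip_width: 0.0192
```

```bash
python3 -c "
from h import *
go([0.4710,-0.1421,0.1085],95.5)
"
```

```text
t 19.37 pos [ 0.4717 -0.143   0.1305] lin [ 0.0009 -0.0005  0.022 ] rot [-0.11 -0.05 -0.08] F [-0.54 -0.78 -1.71] grip 0.0192
```

Call:
jog_arm(
  jaw=[1, 1, 1, 1, 1, 1, 1, 1],
  linear=[
    [0.0006, 0, 0.003],
    [0.0006, 0, 0.006],
    [0.0006, 0, 0.009],
    [0.0006, 0, 0.012],
    [0.0006, 0, 0.015],
    [0.0006, 0, 0.018],
    [0.0006, 0, 0.02],
    [0.0006, 0, 0.021],
  ],
  delta_rot=[
    [0, 0, 0],
    [0, 0, 0],
    [0, 0, 0],
    [0, 0, 0],
    [0, 0, 0],
    [0, 0, 0],
    [0, 0, 0],
    [0, 0, 0],
  ],
)

```text
clock: 20.03
eef_pos: [0.4721, -0.1425, 0.1103]
tool_rot: [0.673, 0.74, -0.0, -0.0]
ft_force: [-2.4, 0.5, -1.5]
grip_width: 0.0196
```

```bash
python3 -c "
from h import *
go([0.4710,-0.1421,0.1085],95.5)
"
```

```text
t 20.03 pos [ 0.4721 -0.1425  0.1103] lin [ 0.0005 -0.001   0.0018] rot [-0.03 -0.01 -0.08] F [-2.35  0.52 -1.48] grip 0.0196
```

Call:
jog_arm(
  jaw=[1, 1, 1, 1, 1, 0.6, 0, 0],
  linear=[
    [0, -0.0005, 0.0005],
    [0, -0.001, 0.001],
    [0, -0.001, 0.0015],
    [0, -0.001, 0.002],
    [0, -0.001, 0.002],
    [0, -0.001, 0.002],
    [0, -0.001, 0.002],
    [0, -0.001, 0.002],
  ],
  delta_rot=[
    [0, 0, 0],
    [0, 0, 0],
    [0, 0, 0],
    [0, 0, 0],
    [0, 0, 0],
    [0, 0, 0],
    [0, 0, 0],
    [0, 0, 0],
  ],
)

```text
clock: 20.7
eef_pos: [0.4718, -0.1428, 0.1091]
tool_rot: [0.673, 0.74, 0.0, 0.001]
ft_force: [-0.5, -0.5, 0.0]
grip_width: 0.0548
```

Call:
jog_arm(
  jaw=[0, 0, 0, 0, 0, 0, 0, 0],
  linear=[
    [0, 0, 0],
    [0, 0, 0],
    [0, 0, 0],
    [0, 0, -0.01],
    [0, 0, -0.03],
    [0, 0, -0.055],
    [0, 0, -0.08],
    [0, -0.01, -0.1],
  ],
  delta_rot=[
    [0, 0, 0],
    [0, 0, 0],
    [0, 0, 0],
    [0, 0, 0],
    [0, 0, 0],
    [0, 0, 0],
    [0, 0, 0],
    [0, 0, 0],
  ],
)

```text
clock: 21.37
eef_pos: [0.4631, -0.1438, 0.2114]
tool_rot: [0.673, 0.74, 0.001, 0.002]
ft_force: [0.9, -0.3, -0.0]
grip_width: 0.0853
```

```bash
python3 -c "
from h import *
go([0.43,-0.19,0.22],90)
"
```

```text
t 21.37 pos [ 0.4631 -0.1438  0.2114] lin [-0.0429 -0.0373 -0.0087] rot [0.2  0.06 5.46] F [ 0.86 -0.3  -0.04] grip 0.0853
```

Call:
jog_arm(
  jaw=[0, 0, 0, 0, 0, 0, 0, 0],
  linear=[
    [-0.02, -0.015, 0],
    [-0.04, -0.03, 0],
    [-0.053, -0.037, 0],
    [-0.053, -0.037, 0],
    [-0.053, -0.037, 0],
    [-0.053, -0.037, 0],
    [-0.053, -0.037, 0],
    [-0.053, -0.037, 0],
  ],
  delta_rot=[
    [0, 0, 3],
    [0, 0, 5.5],
    [0, 0, 5.5],
    [0, 0, 5.5],
    [0, 0, 5.5],
    [0, 0, 5.5],
    [0, 0, 5.5],
    [0, 0, 5.5],
  ],
)

```text
clock: 22.03
eef_pos: [0.4299, -0.1991, 0.2087]
tool_rot: [0.707, 0.707, 0.0, -0.0]
ft_force: [-0.2, 0.3, 0.0]
grip_width: 0.0854
```

```bash
python3 -c "
from h import *
import pickle
c,p,d=cam('wrist');P=cloud(c,d);pickle.dump((c,p,d),open('wrist10.pkl','wb'))
for nm,x0,y0,(z0,z1) in [('drift',.469,-.1415,(.130,.150)),('bolt',.477,-.23,(.107,.12))]:
    s=P.reshape(-1,3);m=(s[:,2]>z0)&(s[:,2]<z1)&(np.hypot(s[:,0]-x0,s[:,1]-y0)<.03);q=s[m];print(nm,m.sum(),np.median(q,0),cv2.minAreaRect(q[:,:2].astype(np.float32)*1000))
im=np.clip(p[150:310,150:340,::-1].astype(float)*1.5,0,255).astype(np.uint8)
cv2.imwrite('pics/w10.png',cv2.resize(im,None,fx=3.5,fy=3.5,interpolation=cv2.INTER_CUBIC))
go([0.477,-0.2305,0.102],90)
"
```

```text
drift 713 [ 0.46708183 -0.14400042  0.13904761] ((469.6376037597656, -143.06607055664062), (20.89715003967285, 19.853853225708008), 1.0054317712783813)
bolt 855 [ 0.47499652 -0.23056254  0.11310831] ((476.406005859375, -231.1241455078125), (25.06728744506836, 26.1501407623291), 0.8419954180717468)
t 22.08 pos [ 0.4298 -0.1992  0.2086] lin [-0.0314  0.0472  0.1066] rot [-0.01 -0.01 -0.  ] F [ 0.36 -0.63  0.28] grip 0.0851
```

View pics/w10.png

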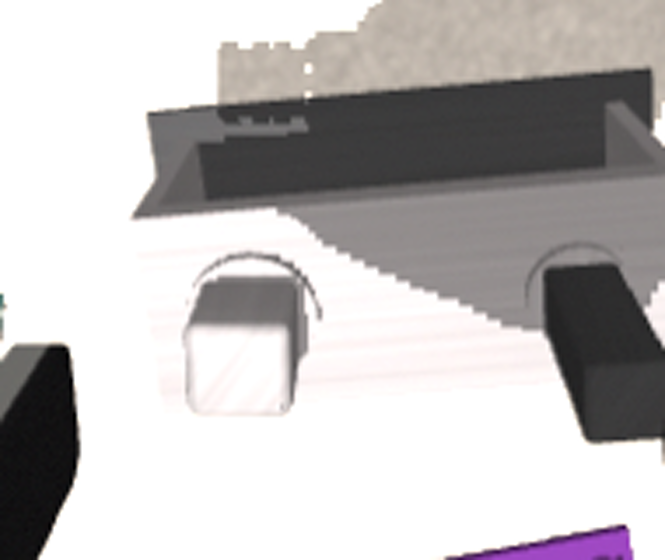

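The drift hangs in its socket again, crop ≈(610,340). The bolt head is at ≈(240,350), yaw about 1°. Grasping the bolt.

Call:
jog_arm(
  jaw=[0, 0, 0, 0, 0, 0, 0, 0],
  linear=[
    [-0.016, 0.024, 0],
    [-0.0315, 0.047, 0.01],
    [-0.0315, 0.047, 0.03],
    [-0.0315, 0.047, 0.055],
    [-0.0315, 0.047, 0.075],
    [-0.0315, 0.047, 0.092],
    [-0.0315, 0.047, 0.102],
    [-0.0315, 0.047, 0.105],
  ],
  delta_rot=[
    [0, 0, -1],
    [0, 0, -1],
    [0, 0, -1],
    [0, 0, -1],
    [0, 0, -1],
    [0, 0, -1],
    [0, 0, -1],
    [0, 0, -1],
  ],
)

```text
clock: 22.75
eef_pos: [0.4754, -0.2304, 0.1016]
tool_rot: [0.701, 0.713, -0.001, -0.002]
ft_force: [-0.6, -0.2, 0.1]
grip_width: 0.0849
```

Call:
jog_arm(
  jaw=[0, 0.4, 0.6, 1, 1, 1, 1, 1],
  linear=[
    [0, 0, 0],
    [0, 0, 0],
    [0, 0, 0],
    [0, 0, 0],
    [0, 0, 0],
    [0, 0, 0],
    [0, 0, 0],
    [0, 0, 0],
  ],
  delta_rot=[
    [0, 0, 0],
    [0, 0, 0],
    [0, 0, 0],
    [0, 0, 0],
    [0, 0, 0],
    [0, 0, 0],
    [0, 0, 0],
    [0, 0, 0],
  ],
)

```text
clock: 23.42
eef_pos: [0.4771, -0.2318, 0.1046]
tool_rot: [0.701, 0.713, 0.0, 0.001]
ft_force: [-0.2, -0.7, 4.4]
grip_width: 0.025
```

```bash
python3 -c "
from h import *
go([0.565,0.2,0.20],81.5)
"
```

```text
t 23.42 pos [ 0.4771 -0.2318  0.1046] lin [ 0.4302  0.095  -0.0956] rot [0.11 0.05 9.42] F [-0.2  -0.68  4.45] grip 0.025
```

Call:
jog_arm(
  jaw=[1, 1, 1, 1, 1, 1, 1, 1],
  linear=[
    [0, 0, -0.015],
    [0, 0, -0.035],
    [0, 0, -0.06],
    [0.01, 0.002, -0.08],
    [0.045, 0.01, -0.095],
    [0.085, 0.019, -0.1],
    [0.125, 0.028, -0.1],
    [0.165, 0.036, -0.1],
  ],
  delta_rot=[
    [0, 0, 0],
    [0, 0, 0],
    [0, 0, 0],
    [0, 0, 0],
    [0, 0, 2],
    [0, 0, 5],
    [0, 0, 8],
    [0, 0, 9.4],
  ],
)

```text
clock: 24.08
eef_pos: [0.51, -0.0645, 0.204]
tool_rot: [0.759, 0.652, 0.0, 0.0]
ft_force: [1.0, -0.0, -1.4]
grip_width: 0.025
```

```bash
python3 -c "
from h import *
go([0.565,0.195,0.17],81.5)
"
```

```text
t 24.08 pos [ 0.51   -0.0645  0.204 ] lin [0.2648 0.0152 0.0341] rot [ 0.05 -0.01 -0.18] F [ 0.98 -0.02 -1.4 ] grip 0.025
```

Call:
jog_arm(
  jaw=[1, 1, 1, 1, 1, 1, 1, 1],
  linear=[
    [0.04, 0.002, 0],
    [0.08, 0.005, 0],
    [0.12, 0.007, 0],
    [0.16, 0.01, 0],
    [0.2, 0.012, 0],
    [0.235, 0.014, 0.01],
    [0.258, 0.015, 0.025],
    [0.265, 0.015, 0.033],
  ],
  delta_rot=[
    [0, 0, 0],
    [0, 0, 0],
    [0, 0, 0],
    [0, 0, 0],
    [0, 0, 0],
    [0, 0, 0],
    [0, 0, 0],
    [0, 0, 0],
  ],
)

```text
clock: 24.75
eef_pos: [0.5631, 0.1979, 0.1683]
tool_rot: [0.756, 0.655, -0.001, -0.001]
ft_force: [0.2, -0.4, -1.4]
grip_width: 0.0246
```

Call:
jog_arm(
  jaw=[1, 1, 1, 1, 1, 1, 1, 1],
  linear=[
    [0, 0, 0],
    [0, 0, 0],
    [0, 0, 0],
    [0, 0, 0],
    [0, 0, 0],
    [0, 0, 0],
    [0, 0, 0],
    [0, 0, 0],
  ],
  delta_rot=[
    [0, 0, 0],
    [0, 0, 0],
    [0, 0, 0],
    [0, 0, 0],
    [0, 0, 0],
    [0, 0, 0],
    [0, 0, 0],
    [0, 0, 0],
  ],
)

```text
clock: 25.42
eef_pos: [0.5639, 0.1936, 0.1712]
tool_rot: [0.758, 0.653, 0.0, 0.0]
ft_force: [0.3, 1.3, -1.1]
grip_width: 0.0249
```

```bash
python3 -c "
from h import *
import pickle
go([0.5025,0.204,0.137],81.5)
c,p,d=cam('wrist');P=cloud(c,d);pickle.dump((c,p,d),open('wrist11.pkl','wb'))
im=np.clip(p[80:270,180:330,::-1].astype(float)*1.5,0,255).astype(np.uint8)
cv2.imwrite('pics/w11.png',cv2.resize(im,None,fx=3.1,fy=3.1,interpolation=cv2.INTER_CUBIC))
"; sed -i "s/wrist8/wrist11/; s/^print('tip.*//; s/^m=.*/u,v=254.4,121.0/; s/^u,v=M.*//" fit2.py
```

```text
t 25.42 pos [0.5639 0.1936 0.1712] lin [ 0.0012 -0.0623  0.0341] rot [ 0.04 -0.02 -0.02] F [ 0.27  1.29 -1.05] grip 0.0249
```

View pics/w11.png

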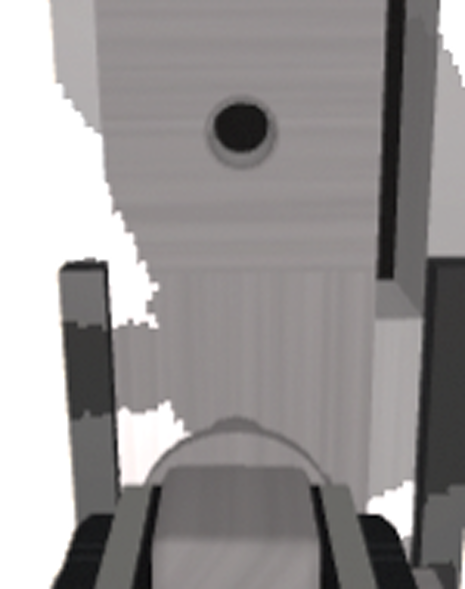

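```bash
cat > fit3.py <<'E'
from h import *
import pickle
from scipy.optimize import least_squares
c,p,d=pickle.load(open('wrist11.pkl','rb'));g=p.mean(2)
u,v=257.3,122.1
pts=[]
for a in np.radians(np.arange(0,360,10)):
    rr=np.arange(7,15,.1); val=cv2.remap(g.astype(np.float32),(u+rr*np.cos(a)).astype(np.float32)[None],(v+rr*np.sin(a)).astype(np.float32)[None],cv2.INTER_LINEAR)[0]
    k=np.where(val<91)[0]
    if len(k): pts.append(onz(c,u+rr[k.max()]*np.cos(a),v+rr[k.max()]*np.sin(a),.066)[:2])
q=np.array(pts);s=least_squares(lambda s:np.hypot(q[:,0]-s[0],q[:,1]-s[1])-s[2],[*q.mean(0),.009]);print('plate',s.x,np.abs(s.fun).max())
o=bot.get_obs();T=R.from_quat(o['tool_rot']).as_matrix();tcp=o['eef_pos'];print(tcp)
rel=lambda P:(T.T@(P-tcp)*1e3).round(2)
# image->tool frame: shank bottom near edge, collar near edge
for nm,uu,vv,dz in [('bottom edge',256.0,214.4,-.056),('chamfer edge',256.0,214.4,-.0545),('collar top near',256.3,218.9,-.020)]:
    print(nm,rel(onz(c,uu,vv,tcp[2]+dz)))
im=np.clip(p[205:270,215:300,::-1].astype(float)*1.5,0,255).astype(np.uint8)
cv2.imwrite('pics/b11.png',cv2.resize(im,None,fx=9,fy=9,interpolation=cv2.INTER_CUBIC))
P=cloud(c,d);print('collar z',np.median(P[221:228,250:262,2]),'head',P[240:262:4,256,2].round(4))
hm=P[225:300,225:290].reshape(-1,3);z=tcp[2]-.024+.034;m=abs(hm[:,2]-z)<.003;print('head top',m.sum(),rel(np.array([*np.array(cv2.minAreaRect(hm[m][:,:2].astype(np.float32))[0]),z])),cv2.minAreaRect(hm[m][:,:2].astype(np.float32)*1000))
E
python3 fit3.py
```

```text
plate [0.50140049 0.20501413 0.00936617] 0.00018023329097263847
[0.5638562  0.19372682 0.17102284]
bottom edge [ 0.71 -6.81 56.  ]
chamfer edge [ 0.71 -7.4  54.5 ]
collar top near [  0.82 -18.33  19.99]
collar z 0.14990675260274844 head [0.1646 0.1698 0.1731 0.1765 0.179  0.1778]
head top 2562 [  1.19  -0.77 -10.  ] ((563.2639770507812, 195.01528930664062), (29.159751892089844, 25.002437591552734), 82.03209686279297)
```

View pics/b11.png

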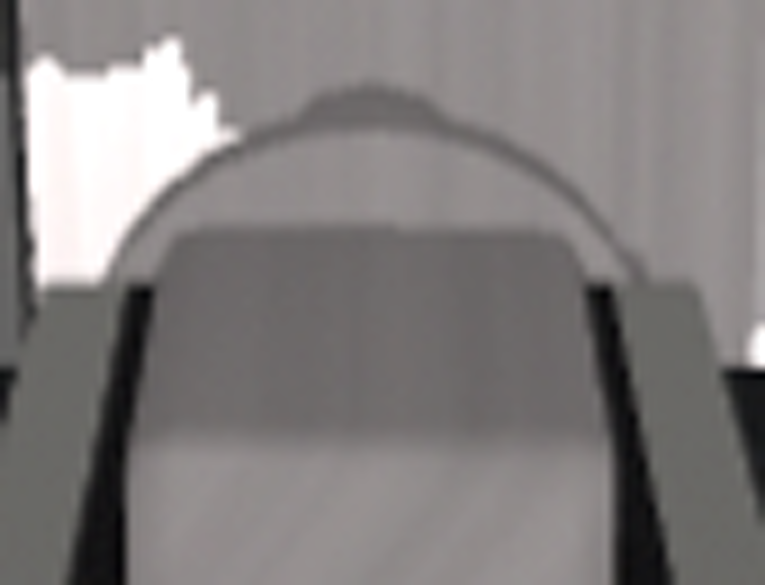

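Call:
jog_arm(
  jaw=[1, 1, 1, 1, 1, 1, 1, 1],
  linear=[
    [0.0005, -0.02, 0],
    [0.001, -0.04, 0],
    [0.0012, -0.055, 0],
    [0.0012, -0.0628, 0.005],
    [0.0012, -0.0628, 0.015],
    [0.0012, -0.0628, 0.025],
    [0.0012, -0.0628, 0.031],
    [0.0012, -0.0628, 0.034],
  ],
  delta_rot=[
    [0, 0, 0],
    [0, 0, 0],
    [0, 0, 0],
    [0, 0, 0],
    [0, 0, 0],
    [0, 0, 0],
    [0, 0, 0],
    [0, 0, 0],
  ],
)

```text
clock: 26.13
eef_pos: [0.5016, 0.204, 0.1349]
tool_rot: [0.758, 0.653, -0.001, -0.0]
ft_force: [0.3, -0.6, -1.7]
grip_width: 0.0251
```

Call:
jog_arm(
  jaw=[1, 1, 1, 1, 1, 1, 1, 1],
  linear=[
    [0, 0, 0],
    [0, 0, 0],
    [0, 0, 0],
    [0, 0, 0],
    [0, 0, 0.002],
    [0, 0, 0.003],
    [0, 0, 0.004],
    [0, 0, 0.005],
  ],
  delta_rot=[
    [0, 0, 0],
    [0, 0, 0],
    [0, 0, 0],
    [0, 0, 0],
    [0, 0, 0],
    [0, 0, 0],
    [0, 0, 0],
    [0, 0, 0],
  ],
)

```text
clock: 26.8
eef_pos: [0.5018, 0.2045, 0.1316]
tool_rot: [0.757, 0.653, 0.0, -0.0]
ft_force: [-0.7, 0.3, -1.7]
grip_width: 0.0251
```

```bash
python3 -c "
from h import *
import pickle
go([0.5020,0.2042,0.125],81.5)
c,p,d=cam('wrist')
im=np.clip(p[150:270,200:310,::-1].astype(float)*1.5,0,255).astype(np.uint8)
cv2.imwrite('pics/w12.png',cv2.resize(im,None,fx=5,fy=5,interpolation=cv2.INTER_CUBIC))
"
```

```text
t 26.8 pos [0.5018 0.2045 0.1316] lin [-0.0002  0.0003  0.0066] rot [ 0.   -0.    0.03] F [-0.71  0.33 -1.73] grip 0.0251
```

View pics/w12.png

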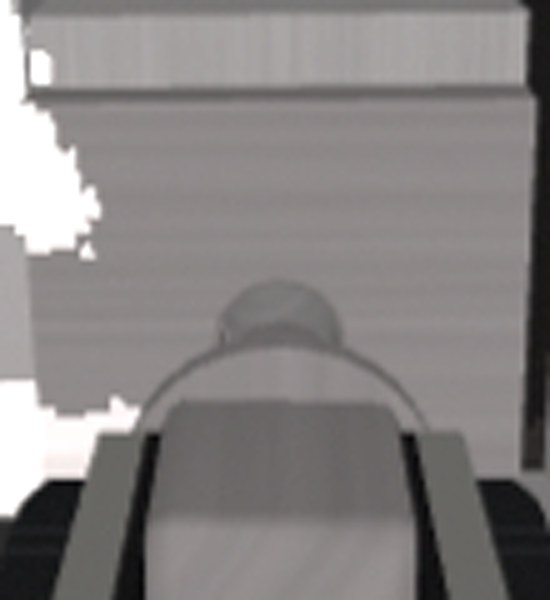

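The bolt shank's tip, (283,335) in the crop, lines up sideways with the hole, whose upper arc is at (281,285). Descending gently.

Call:
jog_arm(
  jaw=[1, 1, 1, 1, 1, 1, 1, 1],
  linear=[
    [0, 0, 0.002],
    [0, 0, 0.004],
    [0, 0, 0.006],
    [0, 0, 0.008],
    [0, 0, 0.009],
    [0, 0, 0.01],
    [0, 0, 0.011],
    [0, 0, 0.0115],
  ],
  delta_rot=[
    [0, 0, 0],
    [0, 0, 0],
    [0, 0, 0],
    [0, 0, 0],
    [0, 0, 0],
    [0, 0, 0],
    [0, 0, 0],
    [0, 0, 0],
  ],
)

```text
clock: 27.52
eef_pos: [0.5018, 0.2045, 0.1201]
tool_rot: [0.757, 0.653, -0.0, -0.0]
ft_force: [0.5, 0.4, -0.9]
grip_width: 0.0249
```

Call:
jog_arm(
  jaw=[1, 1, 1, 1, 1, 1, 1, 1],
  linear=[
    [0, 0, 0.0005],
    [0, 0, 0.001],
    [0, 0, 0.0015],
    [0, 0, 0.002],
    [0, 0, 0.0025],
    [0, 0, 0.003],
    [0, 0, 0.003],
    [0, 0, 0.003],
  ],
  delta_rot=[
    [0, 0, 0],
    [0, 0, 0],
    [0, 0, 0],
    [0, 0, 0],
    [0, 0, 0],
    [0, 0, 0],
    [0, 0, 0],
    [0, 0, 0],
  ],
)

```text
clock: 28.18
eef_pos: [0.5018, 0.2045, 0.1172]
tool_rot: [0.757, 0.653, -0.0, -0.0]
ft_force: [0.5, -0.3, -0.9]
grip_width: 0.0252
```

Call:
jog_arm(
  jaw=[1, 1, 1, 1, 1, 1, 1, 1],
  linear=[
    [0, 0, 0.0007],
    [0, 0, 0.0014],
    [0, 0, 0.002],
    [0, 0, 0.0027],
    [0, 0, 0.0034],
    [0, 0, 0.004],
    [0, 0, 0.0045],
    [0, 0, 0.005],
  ],
  delta_rot=[
    [0, 0, 0],
    [0, 0, 0],
    [0, 0, 0],
    [0, 0, 0],
    [0, 0, 0],
    [0, 0, 0],
    [0, 0, 0],
    [0, 0, 0],
  ],
)

```text
clock: 28.85
eef_pos: [0.5018, 0.2045, 0.1121]
tool_rot: [0.757, 0.653, 0.0, -0.0]
ft_force: [-0.0, -0.5, -2.6]
grip_width: 0.0254
```

Call:
jog_arm(
  jaw=[1, 1, 1, 1, 1, 1, 1, 1],
  linear=[
    [0, 0, 0.0005],
    [0, 0, 0.001],
    [0, 0, 0.0015],
    [0, 0, 0.002],
    [0, 0, 0.0025],
    [0, 0, 0.003],
    [0, 0, 0.0035],
    [0, 0, 0.0035],
  ],
  delta_rot=[
    [0, 0, 0],
    [0, 0, 0],
    [0, 0, 0],
    [0, 0, 0],
    [0, 0, 0],
    [0, 0, 0],
    [0, 0, 0],
    [0, 0, 0],
  ],
)

```text
clock: 29.52
eef_pos: [0.5019, 0.2045, 0.1086]
tool_rot: [0.757, 0.653, 0.0, 0.0]
ft_force: [-0.2, 0.5, -1.6]
grip_width: 0.0255
```

Call:
jog_arm(
  jaw=[1, 1, 1, 1, 1, 1, 1, 1],
  linear=[
    [0, 0, 0.001],
    [0, 0, 0.002],
    [0, 0, 0.003],
    [0, 0, 0.004],
    [0, 0, 0.005],
    [0, 0, 0.006],
    [0, 0, 0.007],
    [0, 0, 0.008],
  ],
  delta_rot=[
    [0, 0, 0],
    [0, 0, 0],
    [0, 0, 0],
    [0, 0, 0],
    [0, 0, 0],
    [0, 0, 0],
    [0, 0, 0],
    [0, 0, 0],
  ],
)

```text
clock: 30.18
eef_pos: [0.5019, 0.2045, 0.1006]
tool_rot: [0.757, 0.653, 0.0, 0.0]
ft_force: [-0.1, -0.4, -0.1]
grip_width: 0.0252
```

Call:
jog_arm(
  jaw=[1, 1, 1, 1, 1, 1, 1, 1],
  linear=[
    [0, 0, 0.001],
    [0, 0, 0.002],
    [0, 0, 0.003],
    [0, 0, 0.004],
    [0, 0, 0.005],
    [0, 0, 0.006],
    [0, 0, 0.007],
    [0, 0, 0.008],
  ],
  delta_rot=[
    [0, 0, 0],
    [0, 0, 0],
    [0, 0, 0],
    [0, 0, 0],
    [0, 0, 0],
    [0, 0, 0],
    [0, 0, 0],
    [0, 0, 0],
  ],
)

```text
clock: 30.85
eef_pos: [0.5019, 0.2045, 0.0927]
tool_rot: [0.757, 0.653, 0.0, 0.0]
ft_force: [0.5, -0.1, -0.3]
grip_width: 0.0252
```

Call:
jog_arm(
  jaw=[1, 1, 1, 1, 1, 1, 1, 1],
  linear=[
    [0, 0, 0.0004],
    [0, 0, 0.0008],
    [0, 0, 0.0012],
    [0, 0, 0.0016],
    [0, 0, 0.002],
    [0, 0, 0.0024],
    [0, 0, 0.0026],
    [0, 0, 0.0026],
  ],
  delta_rot=[
    [0, 0, 0],
    [0, 0, 0],
    [0, 0, 0],
    [0, 0, 0],
    [0, 0, 0],
    [0, 0, 0],
    [0, 0, 0],
    [0, 0, 0],
  ],
)

```text
clock: 31.52
eef_pos: [0.5019, 0.2045, 0.0906]
tool_rot: [0.757, 0.653, 0.0, 0.0]
ft_force: [0.3, -1.0, 3.1]
grip_width: 0.025
```

```bash
python3 -c "
from h import *
go([0.5020,0.2042,0.09],81.5)
c,p,d=cam('wrist');P=cloud(c,d)
im=np.clip(p[190:260,210:300,::-1].astype(float)*1.5,0,255).astype(np.uint8)
cv2.imwrite('pics/w13.png',cv2.resize(im,None,fx=7,fy=7,interpolation=cv2.INTER_CUBIC))
print(P[196:240:2,256,2].round(4))
"
```

```text
t 31.52 pos [0.5019 0.2045 0.0906] lin [-0.0003  0.0001  0.0006] rot [ 0.02 -0.01  0.02] F [ 0.27 -0.95  3.11] grip 0.025
[0.0654 0.0655 0.0653 0.0653 0.0657 0.0635 0.0658 0.0659 0.0652 0.0639
 0.0652 0.067  0.0703 0.0695 0.0689 0.0692 0.0695 0.0699 0.0746 0.0774
 0.0805 0.082 ]
```

View pics/w13.png

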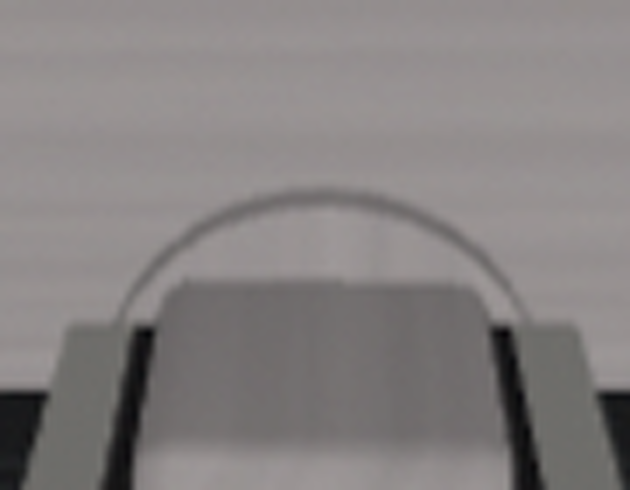

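The collar is flat on the plate: collar top 69.5 mm against plate 65.4 mm, with light contact force. Releasing and retreating.

Call:
jog_arm(
  jaw=[0.9, 0.6, 0.3, 0, 0, 0, 0, 0],
  linear=[
    [0, 0, 0],
    [0, 0, 0],
    [0, 0, 0],
    [0, 0, 0],
    [0, 0, 0],
    [0, 0, 0],
    [0, 0, 0],
    [0, 0, 0],
  ],
  delta_rot=[
    [0, 0, 0],
    [0, 0, 0],
    [0, 0, 0],
    [0, 0, 0],
    [0, 0, 0],
    [0, 0, 0],
    [0, 0, 0],
    [0, 0, 0],
  ],
)

```text
clock: 32.23
eef_pos: [0.5018, 0.2045, 0.09]
tool_rot: [0.757, 0.653, -0.0, -0.0]
ft_force: [0.6, 0.6, 0.1]
grip_width: 0.0851
```

Call:
jog_arm(
  jaw=[0, 0, 0, 0, 0, 0, 0, 0],
  linear=[
    [0, 0, 0],
    [0, 0, -0.005],
    [0, 0, -0.015],
    [0, 0, -0.03],
    [0, 0, -0.055],
    [0, 0, -0.08],
    [0, -0.02, -0.11],
    [0, -0.04, -0.13],
  ],
  delta_rot=[
    [0, 0, 0],
    [0, 0, 0],
    [0, 0, 0],
    [0, 0, 0],
    [0, 0, 0],
    [0, 0, 0],
    [0, 0, 0],
    [0, 0, 0],
  ],
)

```text
clock: 32.9
eef_pos: [0.4633, 0.2107, 0.2237]
tool_rot: [0.758, 0.652, 0.002, 0.001]
ft_force: [0.3, 1.5, 0.1]
grip_width: 0.0853
```

Call:
jog_arm(
  jaw=[0, 0, 0, 0, 0, 0, 0, 0],
  linear=[
    [-0.02, -0.02, 0],
    [-0.04, -0.04, 0],
    [-0.06, -0.05, 0],
    [-0.06, -0.05, 0],
    [-0.06, -0.05, 0],
    [-0.06, -0.05, 0],
    [-0.06, -0.05, 0],
    [-0.06, -0.05, 0],
  ],
  delta_rot=[
    [0, 0, 0],
    [0, 0, 0],
    [0, 0, 0],
    [0, 0, 0],
    [0, 0, 0],
    [0, 0, 0],
    [0, 0, 0],
    [0, 0, 0],
  ],
)

```text
clock: 33.57
eef_pos: [0.4047, 0.1589, 0.2202]
tool_rot: [0.757, 0.653, 0.0, 0.0]
ft_force: [-0.1, 0.2, -0.1]
grip_width: 0.0853
```

Run:
```python
from h import *
import pickle
print(bot.get_obs()['eef_pos'],bot.get_obs()['ft_force'])
c,p,d=cam('wrist');P=cloud(c,d);cv2.imwrite('pics/w14.png',p[:,:,::-1])
ct,pt,dt=cam('top');Pt=cloud(ct,dt);cv2.imwrite('pics/top14.png',pt[:,:,::-1])
cs,ps,ds=cam('side')
a=cv2.resize(ps[100:190,190:320,::-1],None,fx=4,fy=4);b=cv2.resize(ps[190:290,220:290,::-1],None,fx=3.6,fy=3.6)
im=np.zeros((360,a.shape[1]+b.shape[1],3),np.uint8);im[:a.shape[0],:a.shape[1]]=a;im[:b.shape[0],a.shape[1]:]=b;cv2.imwrite('pics/side14.png',im)
for nm,Q,x0,y0,(z0,z1) in [('bolt wrist',P,.502,.205,(.092,.106)),('bolt top',Pt,.502,.205,(.092,.106)),('drift top',Pt,.469,-.1415,(.125,.16)),('drift collar-ish',Pt,.469,-.1415,(.082,.09))]:
    s=Q.reshape(-1,3);m=(s[:,2]>z0)&(s[:,2]<z1)&(np.hypot(s[:,0]-x0,s[:,1]-y0)<.03);q=s[m]
    if len(q)>5: print(nm,len(q),np.median(q,0),cv2.minAreaRect(q[:,:2].astype(np.float32)*1000))
c0,p0,d0=pickle.load(open('top0.pkl','rb'))
df=cv2.absdiff(p0,pt).max(2);print('changed px near cups/jar/weight',[(n,int((df[v-12:v+12,u-12:u+12]>40).sum())) for n,u,v in [('cupL',143,229),('cupR',378,234),('jar',262,123),('weight',268,232)]])
```

```text
[0.40467508 0.15892979 0.22019675] [-0.12969257  0.21262622 -0.06994043]
bolt wrist 673 [0.49939385 0.20440278 0.09896819] ((501.72491455078125, 204.86215209960938), (26.09308433532715, 25.954254150390625), 80.57232666015625)
drift top 47 [ 0.47012197 -0.13989683  0.13964199] ((470.89959716796875, -141.26199340820312), (20.812755584716797, 18.529987335205078), 8.517695426940918)
drift collar-ish 78 [ 0.46613361 -0.13804758  0.08368137] ((468.91632080078125, -141.09970092773438), (56.04161834716797, 54.49678421020508), 37.054664611816406)
changed px near cups/jar/weight [('cupL', 0), ('cupR', 0), ('jar', 0), ('weight', 0)]
```

View pics/side14.png

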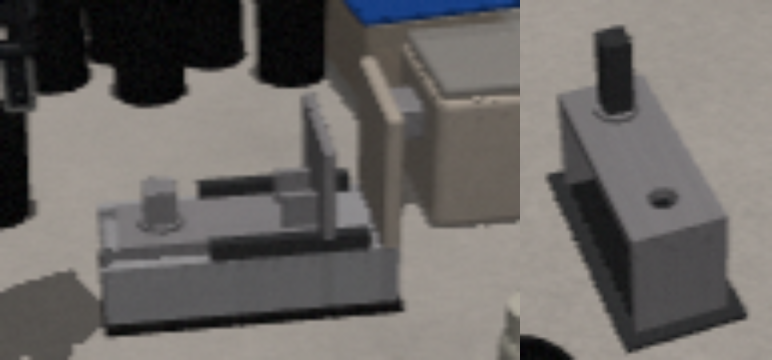

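View pics/w14.png

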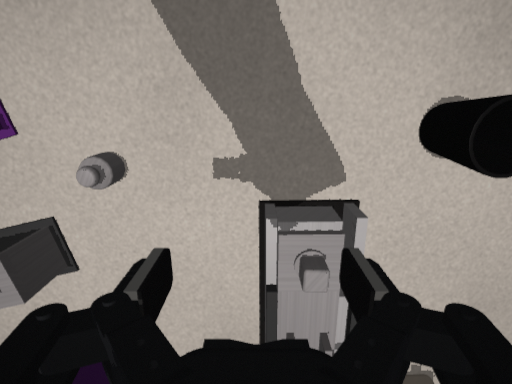

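View pics/top14.png

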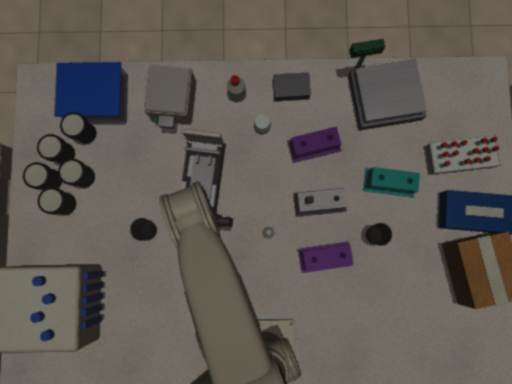

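The side crops show the bolt standing upright with its collar on the plate (160,205). The drift hangs in its socket (615,75), the other socket is empty, and the bystanders have not moved in the top view.

```bash
python3 -c "
from workcell import bot
print(bot.job_done())"
```

```text
the job is handed in; nothing more can be done
None
```

The job is handed in, at about 34 s of the 72 s allowed, and my last checks agreed with the task. No verdict is reported.

**Drift:** I took it from the grey stand and put its tip into the overlap of the two holes, which were about 7.6 mm apart. I worked it down until its collar rested on the plate. Forces I read stayed under about 8 N, though I only read them between moves. Afterwards the camera showed the two holes concentric. The drift is back in its original socket, upright and released, with its top at the same height as at the start (139–140 mm).

**Bolt:** It went through both holes with only about 3 N read when the collar touched the plate. Once released, its head top measured about 99 mm, where a collar flat on the plate gives 100 mm. It stands upright and is about where the hole was measured.

**Surroundings:** The gripper is open and clear of everything, with the wrist force near zero. In the top view, neither the jar, the weight, nor the cups at (143,229) and (378,234) changed.

**Disagreements:** The hole's position differed by about 1 mm between camera views and the seated drift, within the calibration's tolerance. It did not affect the fit. The bolt was hidden from the top camera at the end, so its final check rests on the wrist and side views.

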